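Put the desk things back on their shadow pads

TASK

Tidy the desk: put the stapler, the mouse, the flat hinged tin and the eraser each on the grey foam pad that bears its own shape in yellow, lying flat, squarely on that shape (either way round). Leave the round mint tin and the calculator where they are.

Things in the scene. Friction and masses are not known exactly. Their poses are not given: they have to be found in the camera images.
- stapler: Blue-grey desk stapler with a black base, 145 long, 34 wide, 44 mm high; it does not open. Long side at 12 degrees (counter-clockwise from above) from body x; grip across it, from above, at the centre. Grip it 18 to 44 mm above its underside. Origin: centre of its underside, z up. Loose on the desk, near row, long side within 0.35 rad of world x.
- mouse: White computer mouse, oval, 106 long, 56 wide at the middle, 36 mm high, domed top, sides steepest in the lowest 20 mm. Long side at -7 degrees (counter-clockwise from above) from body x; grip across it, from above, at the centre. Grip it low. Origin: centre of its underside, z up. Loose on the desk, near row, long side within 0.35 rad of world x.
- hinged_tin: Flat rectangular grey-green tin with its lid shut (the lid does not open), 97 long, 63 wide, 26 mm high. Long side at 102 degrees (counter-clockwise from above) from body x; grip across it, from above, at the centre. Origin: centre of its underside, z up. Loose on the desk, near row, long side within 0.35 rad of world x.
- eraser: Blue and white eraser, 52 long, 18 wide, 12 mm high. Long side at 123 degrees (counter-clockwise from above) from body x; grip across it, from above, at the centre. Origin: centre of its underside, z up. Loose on the desk, near row, long side within 0.35 rad of world x.
- stapler_pad: Fixed dark grey foam pad, 165 x 76 x 3 mm, with a long narrow bar, 147 x 36 mm, printed flush in yellow-orange at its centre. Origin: centre of its underside, z up. Long side of pad and print at 12 degrees (counter-clockwise from above) from body x, as in the stapler: thing and print coincide when origins and x axes do (or half a turn apart). Far row, long side within 0.2 rad of world x.
- mouse_pad: Fixed dark grey foam pad, 165 x 76 x 3 mm, with an oval with round ends, 106 x 58 mm, printed flush in yellow-orange at its centre. Origin: centre of its underside, z up. Long side of pad and print at -7 degrees (counter-clockwise from above) from body x, as in the mouse: thing and print coincide when origins and x axes do (or half a turn apart). Far row, long side within 0.2 rad of world x.
- hinged_tin_pad: Fixed dark grey foam pad, 165 x 76 x 3 mm, with a large rectangle, 99 x 65 mm, printed flush in yellow-orange at its centre. Origin: centre of its underside, z up. Long side of pad and print at 102 degrees (counter-clockwise from above) from body x, as in the hinged_tin: thing and print coincide when origins and x axes do (or half a turn apart). Far row, long side within 0.2 rad of world x.
- eraser_pad: Fixed dark grey foam pad, 165 x 76 x 3 mm, with a small narrow rectangle, 54 x 20 mm, printed flush in yellow-orange at its centre. Origin: centre of its underside, z up. Long side of pad and print at 123 degrees (counter-clockwise from above) from body x, as in the eraser: thing and print coincide when origins and x axes do (or half a turn apart). Far row, long side within 0.2 rad of world x.
- mint_tin: Bystander: round tin, white with a red band round its side and a patterned white lid, 68 mm in diameter, 43 mm high, standing loose among the things in the near row. Origin at the centre of its underside, z up. Not to be moved.
- calculator: Bystander: light grey calculator, 120 x 74 x 12 mm, lying loose among the pads in the far row, its long side (10 degrees counter-clockwise from the body's x axis) roughly along world x. Origin at the centre of its underside, z up. Not to be moved.
There are look-alikes about, which are no part of the job. Leave any orange or pink look-alike of the hinged_tin alone.

How it is judged:
By the outcome, as a careful person would: the job done as asked, in the order asked, and still so for the second after the job is handed in, with the robot touching nothing.
It also fails if it takes over 112 s, if anything falls off the work surface, if the arm or the gripper's body presses on something with over 40 N, if the wrist force passes 120 N, or if a joint passes its speed limit or range.

ROBOT

A 7-joint arm with a two-finger parallel gripper is mounted at the origin on the work surface; the furniture and walls round the work are solid. World frame = base frame: x ahead of the robot, y to its left, z up, the work surface at z = 0. Lengths are in m, angles in rad, forces in N, time in s.
With the tool pointing down it reaches from about 0.4 to 0.875 m from the base axis. Payload 6.5 kg.
Tool frame: the origin (TCP) lies midway between the tips of the shut fingers; the grasp point (between the pads) lies r.grip_depth behind it (r.grip_depth is the distance from the TCP to the grasp point, in m); z points along the fingers, y is the line along which they close (so a half turn about z gives the same grasp; the last joint's range is limited). The gripper opens to 88 mm and grips with 3 to 60 N. Pads are 18 mm wide; open, the fingers measure 123 mm over their backs; the gripper's body (75 mm by 187 mm) begins 45 mm behind the grasp point.
Start: joints at [-1.291, 0.536, -0.004, 1.538, 0.003, 1.067, -0.071], TCP at [0.22, 0.612, 0.239] pointing down, gripper open.
Joint ranges: [-2.7, 2.7], [-0.37, 2.16], [-1.27, 1.26], [0.24, 2.4], [-1.31, 4.45], [0.19, 1.91], [-2.76, 2.76]. Speed limits (rad/s): [2.39, 2.39, 3.14, 3.14, 3.14, 3.14, 3.14].

INTERFACE

Orientations are given as a rotation vector (axis times angle).
In Python, from cell import r gives the robot as it stands.
- The arm moves only by the tool servo_tool, never from a script. Its argument "moves" is a list of rows, each an object with "travel": the shift along the tool's x, y, z in m, a list of three; "spin": the turn about the tool's z in rad; "jaw": the finger opening in m, from 0 to 0.0881. In form: [{"travel": [tx, ty, tz], "spin": spin, "jaw": jaw}, ...]. A call has 1 to 20 rows; each row shifts and turns the commanded pose from where the row before left it, along the tool's axes as they then stand; what a row does not reach is not made up. A row lasts 1/10 s, in which the tool goes at most 50 mm and 8.59 degrees, less where a joint would pass 70% of its speed; a pose out of reach is approached as far as the arm can. A call is refused whole if a number of a shift passes 0.05 or a number of a turn 0.15, either way. A call with a gripper value outside its range is refused whole. The fingers move at their own pace and stop on an object; "force" is the grip in N (left out, the last holds). Time passes only in rows, so rows that do not move let the fingers close. It gives the time, the measured TCP pose, the force, the opening and the grip force at its end, in the units of the state.
- r.read_state(): the state, without advancing time (a new reading comes with each control period).
- r.grab_frame(name): name is "side" or "top" or "wrist"; returns the picture (420x560x3 uint8, red, green, blue); there is no depth.
- r.camera_model(name): a dict with "fovy" (degrees; the focal length in pixels is half the picture's height over the tangent of half this angle, whatever the lens; pixels are square), "cx", "cy" (the principal point, pixels), "R" (3x3) and "t" (3): a world point X has camera coordinates R X + t; the wrist camera has in their place "T_tool_cam" (4x4, takes a point from camera to tool coordinates, whose origin is the TCP and whose axes are the flange's). Camera axes: x right, y down, z forward; pixel columns grow to the right and rows downward; lengths in m; the calibration is good to about 2 mm. A picture is of the moment at which its call begins: read the wrist's pose just before it. camera_model takes no time and is no camera call.
- r.close_job(): hands the job in; it is judged then, once.
The state is a dict: "t": time; "q": joint angles; "qvel": joint speeds; "tau": joint torques, N m; "tool_pos": TCP position; "orientation": TCP orientation; "contact_force": force on the tool from outside, world axes, zero at the start; "moment": the same for the moment, N m; "gripper_width": finger opening in m; "grip_force": force on a finger pad.
Only numpy, scipy, OpenCV 4.12 (cv2) and the standard library are available. Lean on these libraries where they do the work, as an engineer would, in place of code of your own. Each camera call takes 0.05 s, during which the arm holds its last target. There are 200 camera calls.

## Working session

There is one attempt and no reset: what is moved stays moved. The work goes in short steps, Python scripts to look and compute and a tool call to move; the robot and the scene stay as the last step left them, time stands still between calls to the robot, and variables do not carry over. Pictures are saved under pics/ and viewed, at most 14 in all, crops included, and the job is handed in when it is done.

Besides the shell and the picture viewer there is one more tool, called after "Emit:" by a JSON object that holds its "op" and its "data", one argument or row to a line. servo_tool: Moves the arm, as the interface text tells. Its arguments: {"type":"object","properties":{"moves":{"type":"array","items":{"type":"object","properties":{"travel":{"type":"array","items":{"type":"number"}},"spin":{"type":"number"},"jaw":{"type":"number"}}}},"force":{"type":"number"}},"required":["moves"]}

```bash
ls; mkdir -p pics
python3 - <<'E'
from cell import r
import cv2,numpy as np
s=r.read_state();print({k:np.round(v,3) for k,v in s.items()},r.grip_depth)
for n in("top","side","wrist"):
    cv2.imwrite(f"pics/{n}0.png",r.grab_frame(n)[:,:,::-1])
    print(n,r.camera_model(n))
E
```

```text
pics
{'t': np.float64(0.0), 'q': array([-1.291,  0.537, -0.004,  1.539,  0.003,  1.067, -0.071]), 'qvel': array([-0.001, -0.   , -0.   ,  0.   , -0.   ,  0.   , -0.001]), 'tau': array([ 0.0000e+00, -5.7098e+01,  9.9000e-01, -2.5161e+01, -5.6000e-02,
        1.8000e-02,  0.0000e+00]), 'tool_pos': array([0.22 , 0.611, 0.238]), 'orientation': array([-5.400e-01, -3.095e+00,  3.000e-03]), 'contact_force': array([ 0.501, -0.369,  0.576]), 'moment': array([-0.01 ,  0.024, -0.013]), 'grip_force': np.float64(0.0), 'gripper_width': np.float64(0.088)} 0.0187
top {'fovy': 51.107165168632214, 'cx': 274.59265720963407, 'cy': 213.13070479798102, 'R': array([[-0.33289524, -0.94296017,  0.00262402],
       [-0.91940261,  0.32395798, -0.22304724],
       [ 0.20947459, -0.07666389, -0.97480411]]), 't': array([0.1427497 , 0.42610008, 0.93146525])}
side {'fovy': 53.723179671509016, 'cx': 282.7632778118506, 'cy': 209.83974454704958, 'R': array([[-0.97455849, -0.22411335, -0.0029941 ],
       [-0.18622665,  0.81709688, -0.54559355],
       [ 0.12472127, -0.53115524, -0.83804458]]), 't': array([0.44259207, 0.11326207, 0.97523809])}
wrist {'fovy': 58.55527817028551, 'cx': 277.3635467540848, 'cy': 209.8733015498021, 'T_tool_cam': array([[-2.52151639e-04, -9.57207282e-01, -2.89403104e-01,
         7.46393498e-02],
       [ 9.99999798e-01, -4.10009430e-04,  4.84833858e-04,
         9.10491890e-04],
       [-5.82744501e-04, -2.89402923e-01,  9.57207192e-01,
        -1.44906323e-01],
       [ 0.00000000e+00,  0.00000000e+00,  0.00000000e+00,
         1.00000000e+00]])}
```

View pics/top0.png

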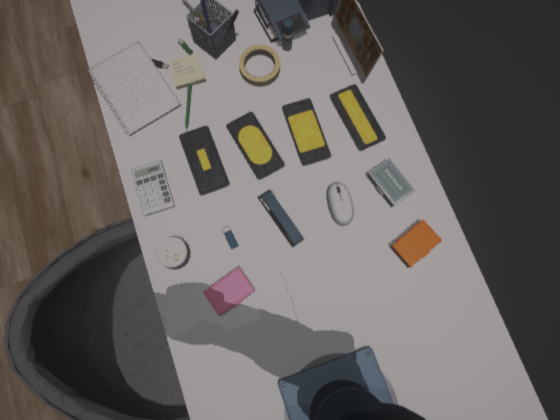

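View pics/side0.png

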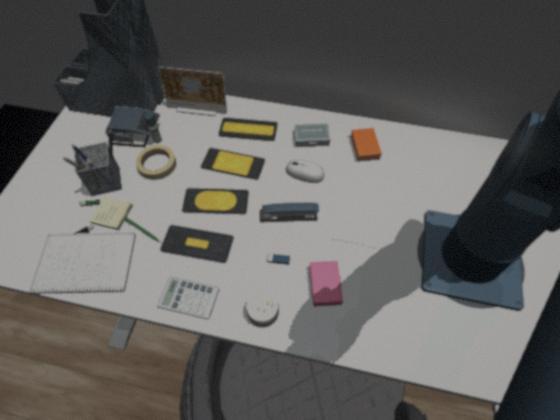

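Top view: eraser (230,238), stapler (281,218), mouse (340,203), grey-green tin (390,182). Pads: eraser (204,160), mouse oval (255,145), tin (307,131), stapler bar (358,117). Mint tin is at (173,252), calculator at (153,188). Candidates for the tin are grey-green (390,182), orange (417,243) and pink (230,291). Only the grey-green one matches the description; the crop of it comes from the wrist view.

```bash
cat > h.py <<'E'
import numpy as np,cv2
from scipy.spatial.transform import Rotation as Ro
from cell import r
def cam(n,s=None):
    m=r.camera_model(n);f=210/np.tan(np.radians(m["fovy"]/2))
    K=np.array([[f,0,m["cx"]],[0,f,m["cy"]],[0,0,1]])
    if n=="wrist":
        T=np.eye(4);T[:3,:3]=Ro.from_rotvec(s["orientation"]).as_matrix();T[:3,3]=s["tool_pos"]
        E=np.linalg.inv(T@m["T_tool_cam"]);return K,E[:3,:3],E[:3,3]
    return K,np.array(m["R"]),np.array(m["t"])
def plane(c,uv,z):
    K,R,t=c;d=R.T@np.linalg.inv(K)@[uv[0],uv[1],1];o=-R.T@t
    return o+d*(z-o[2])/d[2]
def tri(c1,p1,c2,p2):
    X=cv2.triangulatePoints(c1[0]@np.c_[c1[1],c1[2]],c2[0]@np.c_[c2[1],c2[2]],np.array(p1,float),np.array(p2,float))
    return (X[:3]/X[3])[:,0]
def proj(c,X):
    p=c[0]@(c[1]@np.array(X)+c[2]);return p[:2]/p[2]
def pose():
    s=r.read_state();M=Ro.from_rotvec(s["orientation"]).as_matrix()
    return s,M
def go(x,y,z,yaw=None):
    "remaining shift in tool axes; yaw = world angle of the tool y (closing) axis, mod pi"
    s,M=pose();d=M.T@(np.array([x,y,z])-s["tool_pos"])
    a=np.arctan2(M[1,1],M[0,1]);sp=0
    if yaw is not None: sp=-((yaw-a+np.pi/2)%np.pi-np.pi/2)
    print("t",round(float(s["t"]),2),"pos",s["tool_pos"].round(4),"closing yaw",round(a,4),"travel",d.round(4),"spin",round(sp,4),"w",round(float(s["gripper_width"]),4),"tilt z",M[:,2].round(3), "q7",round(s["q"][6],2))
E
python3 - <<'E'
from h import *
a,b=cam("top"),cam("side")
P=dict(eraser=((230,238),(279,259)),stapler=((281,218),(290,212)),mouse=((340,203),(305,170)),tin=((390,182),(311,134)),epad=((204,160),(197,243)),mpad=((255,145),(215,201)),tpad=((307,131),(234,163)),spad=((358,117),(248,129)),mint=((173,252),(262,307)),calc=((153,188),(188,298)),orange=((417,243),(366,144)),pink=((230,291),(326,282)))
for k,(p,q) in P.items():
    print(k,tri(a,p,b,q).round(3),plane(a,p,.01).round(3),plane(b,q,.01).round(3))
go(.5,.2,.3)
print(pose()[1].round(3))
E
```

```text
eraser [0.438 0.106 0.005] [0.436 0.106 0.01 ] [0.438 0.108 0.01 ]
stapler [ 0.44  -0.019  0.018] [ 0.442 -0.02   0.01 ] [ 0.441 -0.025  0.01 ]
mouse [ 0.43  -0.161  0.013] [ 0.43  -0.162  0.01 ] [ 0.431 -0.164  0.01 ]
tin [ 0.438 -0.29   0.015] [ 0.438 -0.292  0.01 ] [ 0.44  -0.296  0.01 ]
epad [ 0.641  0.106 -0.   ] [0.636 0.105 0.01 ] [0.638 0.11  0.01 ]
mpad [ 0.638 -0.023 -0.004] [ 0.632 -0.022  0.01 ] [ 0.634 -0.015  0.01 ]
tpad [ 0.628 -0.155 -0.002] [ 0.624 -0.152  0.01 ] [ 0.623 -0.145  0.01 ]
spad [ 0.623 -0.288 -0.005] [ 0.617 -0.282  0.01 ] [ 0.62  -0.275  0.01 ]
mint [0.445 0.235 0.028] [0.449 0.238 0.01 ] [0.448 0.229 0.01 ]
calc [ 0.615  0.241 -0.003] [0.609 0.239 0.01 ] [0.612 0.245 0.01 ]
orange [ 0.283 -0.294  0.008] [ 0.283 -0.294  0.01 ] [ 0.283 -0.292  0.01 ]
pink [0.322 0.142 0.015] [0.323 0.143 0.01 ] [0.322 0.14  0.01 ]
t 0.15 pos [0.2201 0.6111 0.238 ] closing yaw 1.2251 travel [-0.4026 -0.292  -0.0616] spin 0 w 0.0881 tilt z [-0.    -0.001 -1.   ] q7 -0.07
[[-0.941  0.339 -0.   ]
 [ 0.339  0.941 -0.001]
 [-0.    -0.001 -1.   ]]
```

View pics/wrist0.png

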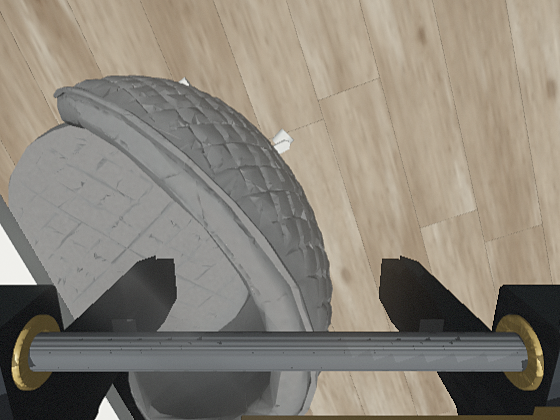

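Wrist view shows only the chair and floor. The coarse positions from the two views are consistent: near row at x≈0.44, far row at x≈0.63. I'll move the wrist camera above the work.

Emit:
{"op": "servo_tool", "data": {
  "moves": [
    {"travel": [-0.03,-0.029,-0.0066]},
    {"travel": [-0.03,-0.029,-0.0066]},
    {"travel": [-0.03,-0.029,-0.0066]},
    {"travel": [-0.03,-0.029,-0.0066]},
    {"travel": [-0.03,-0.029,-0.0066]},
    {"travel": [-0.03,-0.029,-0.0066]},
    {"travel": [-0.03,-0.029,-0.0066]},
    {"travel": [-0.03,-0.029,-0.0066]},
    {"travel": [-0.03,-0.029,-0.0066]},
    {"travel": [-0.03,-0.029,-0.0066]},
    {"travel": [-0.03,-0.029,-0.0066]},
    {"travel": [-0.03,-0.029,-0.0066]},
    {"travel": [-0.03,-0.029,-0.0066]},
    {"travel": [-0.03,-0.029,-0.0066]},
    {"travel": [-0.03,-0.029,-0.0066]},
    {"travel": [-0.03,-0.029,-0.0066]},
    {"travel": [-0.03,-0.029,-0.0066]},
    {"spin": -0.115},
    {"spin": -0.115},
    {"spin": -0.115}
  ]
}}

```text
invalid input
```

Run:
```python
from h import *
import pickle
go(.53,-.18,.35,np.pi/2)
s=r.read_state();im=r.grab_frame("wrist");cv2.imwrite("pics/w1.png",im[:,:,::-1]);pickle.dump(s,open("w1.pkl","wb"))
```

```text
t 0.15 pos [0.2201 0.6111 0.238 ] closing yaw 1.2251 travel [-0.5596 -0.6394 -0.1111] spin -0.3457 w 0.0881 tilt z [-0.    -0.001 -1.   ] q7 -0.07
```

View pics/w1.png

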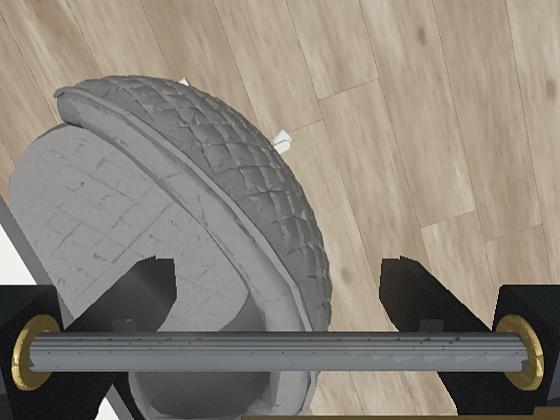

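The call was refused, probably because all the fields are required in every row. The picture is the unmoved view, the same as before.

Emit:
{"op": "servo_tool", "data": {
  "moves": [
    {"travel": [-0.03,-0.029,-0.0066],"spin": 0,"jaw": 0.088},
    {"travel": [-0.03,-0.029,-0.0066],"spin": 0,"jaw": 0.088},
    {"travel": [-0.03,-0.029,-0.0066],"spin": 0,"jaw": 0.088},
    {"travel": [-0.03,-0.029,-0.0066],"spin": 0,"jaw": 0.088},
    {"travel": [-0.03,-0.029,-0.0066],"spin": 0,"jaw": 0.088},
    {"travel": [-0.03,-0.029,-0.0066],"spin": 0,"jaw": 0.088},
    {"travel": [-0.03,-0.029,-0.0066],"spin": 0,"jaw": 0.088},
    {"travel": [-0.03,-0.029,-0.0066],"spin": 0,"jaw": 0.088},
    {"travel": [-0.03,-0.029,-0.0066],"spin": 0,"jaw": 0.088},
    {"travel": [-0.03,-0.029,-0.0066],"spin": 0,"jaw": 0.088},
    {"travel": [-0.03,-0.029,-0.0066],"spin": 0,"jaw": 0.088},
    {"travel": [-0.03,-0.029,-0.0066],"spin": 0,"jaw": 0.088},
    {"travel": [-0.03,-0.029,-0.0066],"spin": 0,"jaw": 0.088},
    {"travel": [-0.03,-0.029,-0.0066],"spin": 0,"jaw": 0.088},
    {"travel": [-0.03,-0.029,-0.0066],"spin": 0,"jaw": 0.088},
    {"travel": [-0.03,-0.029,-0.0066],"spin": 0,"jaw": 0.088},
    {"travel": [-0.03,-0.029,-0.0066],"spin": 0,"jaw": 0.088},
    {"travel": [0,0,0],"spin": -0.115,"jaw": 0.088},
    {"travel": [0,0,0],"spin": -0.115,"jaw": 0.088},
    {"travel": [0,0,0],"spin": -0.115,"jaw": 0.088}
  ]
}}

```text
t: 2.2
tool_pos: [0.533, -0.0255, 0.3507]
orientation: [0.005, -3.141, 0.0]
contact_force: [-0.1, 0.5, -0.1]
gripper_width: 0.0882
grip_force: 0.0
```

```bash
cat > snap.py <<'E'
import sys,pickle
from h import *
n=sys.argv[1];s=r.read_state();im=r.grab_frame("wrist")
cv2.imwrite(f"pics/{n}.png",im[:,:,::-1]);pickle.dump(s,open(n+".pkl","wb"))
go(.53,-.18,.35,np.pi/2)
E
python3 snap.py w1
```

```text
t 2.25 pos [ 0.5329 -0.0254  0.3508] closing yaw 1.58 travel [ 0.0044 -0.1546  0.0008] spin 0.0092 w 0.0883 tilt z [-0. -0. -1.] q7 1.63
```

Emit:
{"op": "servo_tool", "data": {
  "moves": [
    {"travel": [0,-0.04,0],"spin": 0,"jaw": 0.088},
    {"travel": [0,-0.04,0],"spin": 0,"jaw": 0.088},
    {"travel": [0,-0.04,0],"spin": 0,"jaw": 0.088},
    {"travel": [0,-0.04,0],"spin": 0,"jaw": 0.088},
    {"travel": [0,0,0],"spin": 0,"jaw": 0.088}
  ]
}}

```text
t: 2.75
tool_pos: [0.5314, -0.1917, 0.3511]
orientation: [-0.018, -3.141, 0.005]
contact_force: [0.1, -0.6, -0.4]
gripper_width: 0.0881
grip_force: 0.0
```

```bash
python3 snap.py w2; python3 -c "
import cv2,numpy as np
cv2.imwrite('pics/wb.png',np.vstack([cv2.imread(f'pics/w{i}.png')[:300] for i in(1,2)]))"
```

```text
t 2.8 pos [ 0.5321 -0.1882  0.3509] closing yaw 1.5626 travel [0.0021 0.0082 0.0009] spin -0.0082 w 0.0876 tilt z [-0.    -0.001 -1.   ] q7 1.95
```

View pics/wb.png

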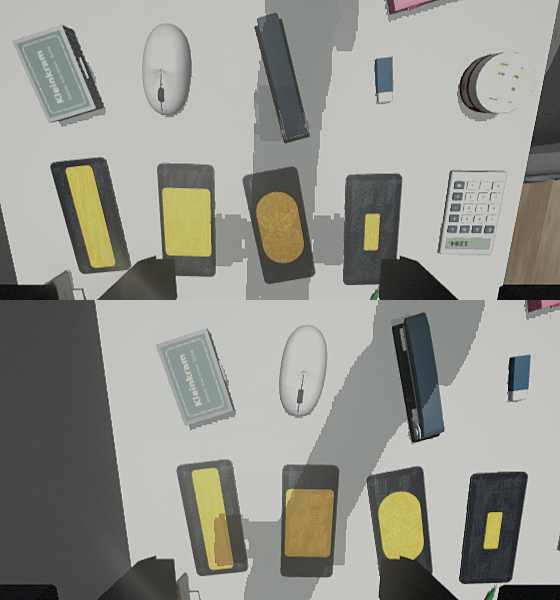

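Upper half is w1: tin (62,75), mouse (167,70), stapler (282,77), eraser (384,80), mint tin (495,83). Pads from left to right: stapler, tin, mouse, eraser. Lower half is w2, the same scene shifted. Next come the enlarged crops and the yellow prints.

```bash
cat > pads.py <<'E'
from h import *
import pickle
for n in("w1","w2"):
    im=cv2.imread(f"pics/{n}.png");h=cv2.cvtColor(im,cv2.COLOR_BGR2HSV);c=cam("wrist",pickle.load(open(n+".pkl","rb")))
    m=cv2.inRange(h,(12,110,60),(35,255,255));m[285:]=0
    cs=[k for k in cv2.findContours(m,cv2.RETR_EXTERNAL,cv2.CHAIN_APPROX_NONE)[0] if cv2.contourArea(k)>200]
    for k in sorted(cs,key=lambda k:k[:,0,0].mean()):
        w=np.array([plane(c,p,.003)[:2] for p in k[:,0]],np.float32)*1000
        (x,y),(a,b),t=cv2.minAreaRect(w)
        if a<b:a,b,t=b,a,t+90
        print(n,k[:,0].mean(0).round(0),"xy",round(x,1),round(y,1),"size",round(a,1),round(b,1),"long yaw",round((t+90)%180-90,1))
E
python3 pads.py
python3 - <<'E'
import cv2,numpy as np
o=[]
for n,x0 in(("w1",5),("w2",150)):
    c=cv2.resize(cv2.imread(f"pics/{n}.png")[5:155,x0:x0+400],None,fx=2,fy=2,interpolation=cv2.INTER_CUBIC)
    c=cv2.convertScaleAbs(c,alpha=1.2)
    for u in range((x0//20+1)*20,x0+400,20):
        cv2.line(c,(2*(u-x0),0),(2*(u-x0),5),(0,0,255));cv2.putText(c,str(u),(2*(u-x0)+2,12),0,.32,(0,0,255))
    for v in range(20,155,20):cv2.line(c,(0,2*(v-5)),(5,2*(v-5)),(0,0,255));cv2.putText(c,str(v),(6,2*(v-5)+4),0,.32,(0,0,255))
    o.append(c)
cv2.imwrite("pics/crop.png",np.vstack(o))
E
```

```text
w1 [ 90. 216.] xy 620.3 -281.8 size 147.7 36.5 long yaw 6.1
w1 [187. 221.] xy 626.5 -149.7 size 99.3 64.9 long yaw -1.7
w1 [280. 227.] xy 634.1 -20.7 size 105.8 57.8 long yaw 10.9
w1 [371. 232.] xy 639.3 107.4 size 55.1 20.3 long yaw 1.5
w2 [211. 210.] xy 625.4 -281.7 size 137.6 35.7 long yaw 6.1
w2 [308. 222.] xy 626.4 -149.8 size 99.0 64.6 long yaw -1.7
w2 [401. 227.] xy 633.0 -21.0 size 103.6 58.5 long yaw 10.7
w2 [492. 230.] xy 639.2 107.1 size 54.1 20.9 long yaw 1.8
```

View pics/crop.png

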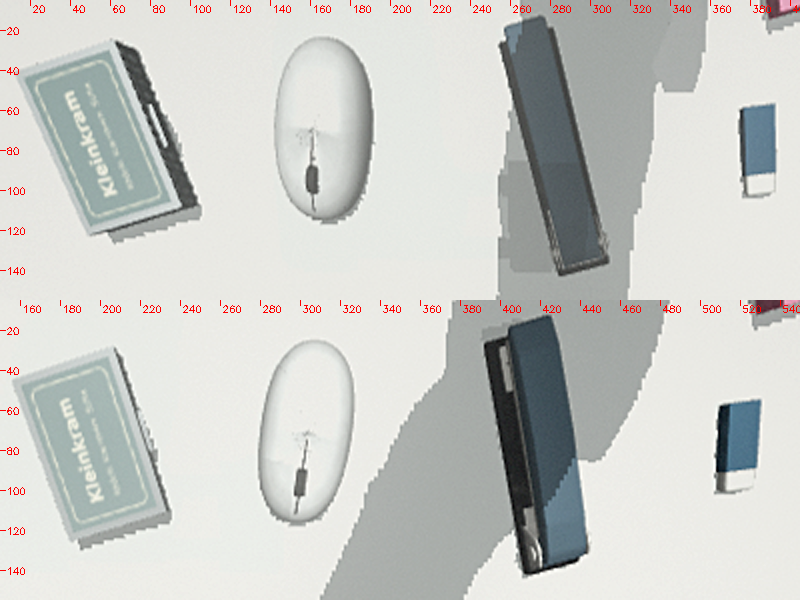

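The crop confirms the grey-green tin: "Kleinkram" label, hinge at its right, w1 top corners (14,45), (61,25), (97,108), (51,122). Stapler base corners in w1 are (255,26), (285,142), (309,136); eraser top runs (379,59) to (392,101); mouse outline spans u 142–191, v 23–114.

Run:
```python
from h import *
import pickle
a,b=[cam("wrist",pickle.load(open(n+".pkl","rb"))) for n in("w1","w2")]
F=lambda x0,l:[(x0+u/2,5+v/2) for u,v in l]
D=dict(tin=([(18,80),(114,40),(184,206),(93,236)],[(13,80),(115,47),(169,214),(80,240)],.026),
eraser=([(748,108),(775,103),(775,192),(748,195)],[(728,103),(761,99),(757,188),(727,191)],.012),
stapler=([(500,42),(560,275),(608,263)],[(484,43),(523,274),(579,262)],.0),
mouse=([(320,37),(326,219),(275,130),(373,130)],[(312,40),(298,222),(258,150),(354,120)],.012))
for k,(p,q,z) in D.items():
    p=F(5,p);q=F(150,q)
    T=np.array([tri(a,i,b,j) for i,j in zip(p,q)])*1000
    print(k,"z",T[:,2].round(0),"tri mean",T.mean(0).round(1))
    for c,P in((a,p),(b,q)):
        W=np.array([plane(c,i,z)[:2] for i in P])*1000
        e=[np.linalg.norm(W[i]-W[i-1]).round(1) for i in range(len(W))]
        yw=[(np.degrees(np.arctan2(*(W[i]-W[i-1])[::-1]))).round(1) for i in range(len(W))]
        print("  ",W.round(1).tolist(),"mean",W.mean(0).round(1),"edges",e,"yaw",yw)
```

```text
tin z [22. 27. 26. 32.] tri mean [ 436.  -285.3   26.8]
   [[402.4, -329.2], [381.2, -270.3], [472.4, -242.9], [490.3, -300.9]] mean [ 436.6 -285.8] edges [np.float64(92.3), np.float64(62.6), np.float64(95.3), np.float64(60.8)] yaw [np.float64(-162.2), np.float64(109.8), np.float64(16.7), np.float64(-72.9)]
   [[398.2, -330.1], [381.5, -269.9], [474.3, -243.1], [489.1, -298.5]] mean [ 435.8 -285.4] edges [np.float64(96.3), np.float64(62.5), np.float64(96.6), np.float64(57.3)] yaw [np.float64(-160.8), np.float64(105.5), np.float64(16.1), np.float64(-75.0)]
eraser z [ 0. 10. 16. 12.] tri mean [438.6 108.3   9.6]
   [[414.9, 97.5], [412.1, 113.5], [463.4, 118.2], [465.2, 101.6]] mean [438.9 107.7] edges [np.float64(50.5), np.float64(16.2), np.float64(51.5), np.float64(16.7)] yaw [np.float64(-175.3), np.float64(100.1), np.float64(5.3), np.float64(-83.7)]
   [[414.4, 93.5], [412.4, 112.8], [463.6, 119.7], [465.1, 101.5]] mean [438.9 106.9] edges [np.float64(51.4), np.float64(19.4), np.float64(51.6), np.float64(18.3)] yaw [np.float64(-171.0), np.float64(95.9), np.float64(7.7), np.float64(-
[... 316 characters left out ...]
6 -15.9] edges [np.float64(149.3), np.float64(142.8), np.float64(36.5)] yaw [np.float64(-151.2), np.float64(14.6), np.float64(101.6)]
mouse z [13.  5. 14.  8.] tri mean [ 428.8 -159.5    9.8]
   [[376.9, -156.6], [480.4, -161.5], [428.2, -188.2], [428.0, -128.8]] mean [ 428.4 -158.8] edges [np.float64(58.2), np.float64(103.6), np.float64(58.6), np.float64(59.4)] yaw [np.float64(-151.4), np.float64(-2.7), np.float64(-153.0), np.float64(90.2)]
   [[376.9, -156.3], [480.6, -164.0], [437.6, -188.6], [421.2, -130.5]] mean [ 429.1 -159.8] edges [np.float64(51.2), np.float64(104.0), np.float64(49.6), np.float64(60.5)] yaw [np.float64(-149.7), np.float64(-4.3), np.float64(-150.2), np.float64(105.8)]
```

Sizes and heights agree with the text. Stapler is at (443,−17) yaw 14.9°, mouse (429,−160) yaw −4.8°, tin (436,−286) yaw 16.4°, eraser (439,107) yaw 6.5°. Pads: stapler (620.3,−281.8) 6.1°, mouse (633.5,−20.8) 10.8°, tin (626.5,−149.7) −1.7°, eraser (639.3,107.3) 1.6°. I start with the stapler.

Emit:
{"op": "servo_tool", "data": {
  "moves": [
    {"travel": [0.0111,0.0214,0.025],"spin": 0,"jaw": 0.08},
    {"travel": [0.0111,0.0214,0.025],"spin": 0,"jaw": 0.08},
    {"travel": [0.0111,0.0214,0.025],"spin": 0,"jaw": 0.08},
    {"travel": [0.0111,0.0214,0.025],"spin": 0,"jaw": 0.08},
    {"travel": [0.0111,0.0214,0.025],"spin": 0,"jaw": 0.08},
    {"travel": [0.0111,0.0214,0.025],"spin": 0,"jaw": 0.08},
    {"travel": [0.0111,0.0214,0.025],"spin": 0,"jaw": 0.08},
    {"travel": [0.0111,0.0214,0.025],"spin": 0,"jaw": 0.08},
    {"travel": [0,0,0],"spin": -0.134,"jaw": 0.08},
    {"travel": [0,0,0],"spin": -0.134,"jaw": 0.08},
    {"travel": [0,0,0],"spin": 0,"jaw": 0.08}
  ]
}}

```text
t: 3.9
tool_pos: [0.444, -0.0124, 0.1509]
orientation: [0.422, -3.113, -0.001]
contact_force: [-0.5, 0.1, 0.1]
gripper_width: 0.0803
grip_force: 0.0
```

```bash
python3 -c "
from h import *
go(.443,-.017,.0095,1.831)"
```

```text
t 3.9 pos [ 0.444  -0.0124  0.1509] closing yaw 1.8403 travel [ 0.0022 -0.0043  0.1414] spin 0.0093 w 0.0803 tilt z [-0.     0.001 -1.   ] q7 1.89
```

Emit:
{"op": "servo_tool", "data": {
  "moves": [
    {"travel": [0.002,-0.0045,0.03],"spin": 0.009,"jaw": 0.08},
    {"travel": [0,0,0.03],"spin": 0,"jaw": 0.08},
    {"travel": [0,0,0.03],"spin": 0,"jaw": 0.08},
    {"travel": [0,0,0.02],"spin": 0,"jaw": 0.08},
    {"travel": [0,0,0.015],"spin": 0,"jaw": 0.08},
    {"travel": [0,0,0.01],"spin": 0,"jaw": 0.08},
    {"travel": [0,0,0.006],"spin": 0,"jaw": 0.08},
    {"travel": [0,0,0],"spin": 0,"jaw": 0.08},
    {"travel": [0,0,0],"spin": 0,"jaw": 0.02},
    {"travel": [0,0,0],"spin": 0,"jaw": 0.02},
    {"travel": [0,0,0],"spin": 0,"jaw": 0.02},
    {"travel": [0,0,0],"spin": 0,"jaw": 0.02},
    {"travel": [0,0,0],"spin": 0,"jaw": 0.02},
    {"travel": [0,0,0],"spin": 0,"jaw": 0.02}
  ],
  "force": 25
}}

```text
t: 5.3
tool_pos: [0.4435, -0.0188, 0.01]
orientation: [-0.404, 3.115, -0.0]
contact_force: [0.8, -0.4, -0.1]
gripper_width: 0.0338
grip_force: 0.0
```

```bash
python3 -c "
from h import *
go(.6203,-.2818,.0125,1.677)"
```

```text
t 5.3 pos [ 0.4435 -0.0188  0.01  ] closing yaw 1.829 travel [-0.1037 -0.2994 -0.0024] spin 0.152 w 0.0338 tilt z [ 0. -0. -1.] q7 2.0
```

Emit:
{"op": "servo_tool", "data": {
  "moves": [
    {"travel": [0,0,0],"spin": 0,"jaw": 0.02},
    {"travel": [0,0,0],"spin": 0,"jaw": 0.02},
    {"travel": [0,0,-0.02],"spin": 0,"jaw": 0.02},
    {"travel": [0,0,-0.04],"spin": 0,"jaw": 0.02},
    {"travel": [0,0,-0.04],"spin": 0,"jaw": 0.02},
    {"travel": [-0.0104,-0.03,0],"spin": 0,"jaw": 0.02},
    {"travel": [-0.0104,-0.03,0],"spin": 0,"jaw": 0.02},
    {"travel": [-0.0104,-0.03,0],"spin": 0,"jaw": 0.02},
    {"travel": [-0.0104,-0.03,0],"spin": 0,"jaw": 0.02},
    {"travel": [-0.0104,-0.03,0],"spin": 0,"jaw": 0.02},
    {"travel": [-0.0104,-0.03,0],"spin": 0,"jaw": 0.02},
    {"travel": [-0.0104,-0.03,0],"spin": 0,"jaw": 0.02},
    {"travel": [-0.0104,-0.03,0],"spin": 0,"jaw": 0.02},
    {"travel": [-0.0104,-0.03,0],"spin": 0,"jaw": 0.02},
    {"travel": [-0.0104,-0.03,0],"spin": 0,"jaw": 0.02},
    {"travel": [0,0,0],"spin": 0.076,"jaw": 0.02},
    {"travel": [0,0,0],"spin": 0.076,"jaw": 0.02},
    {"travel": [0,0,0.03],"spin": 0,"jaw": 0.02},
    {"travel": [0,0,0.03],"spin": 0,"jaw": 0.02},
    {"travel": [0,0,0],"spin": 0,"jaw": 0.02}
  ]
}}

```text
t: 7.3
tool_pos: [0.6167, -0.2801, 0.0449]
orientation: [0.167, -3.128, -0.007]
contact_force: [-0.7, 0.3, -3.0]
gripper_width: 0.0225
grip_force: 25.8
```

```bash
python3 -c "
from h import *
go(.6203,-.2818,.013,1.677);print(pose()[0]['grip_force'])
cv2.imwrite('pics/a.png',np.hstack([r.grab_frame('top')[90:320,150:450],r.grab_frame('side')[90:320,150:450]])[:,:,::-1])"
```

```text
t 7.3 pos [ 0.6167 -0.2801  0.0449] closing yaw 1.6772 travel [-0.0036 -0.0023  0.0318] spin 0.0002 w 0.0225 tilt z [-0.009  0.004 -1.   ] q7 2.24
25.817966057220474
```

View pics/a.png

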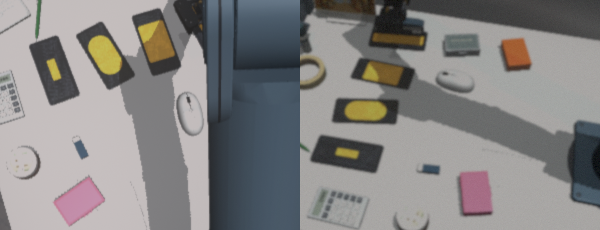

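Grip holds at 26 N, and the stapler hangs over its pad. Lower and release.

Emit:
{"op": "servo_tool", "data": {
  "moves": [
    {"travel": [-0.0036,-0.0023,0.01],"spin": 0,"jaw": 0.02},
    {"travel": [0,0,0.01],"spin": 0,"jaw": 0.02},
    {"travel": [0,0,0.007],"spin": 0,"jaw": 0.02},
    {"travel": [0,0,0.004],"spin": 0,"jaw": 0.02},
    {"travel": [0,0,0.001],"spin": 0,"jaw": 0.02},
    {"travel": [0,0,0],"spin": 0,"jaw": 0.02},
    {"travel": [0,0,0],"spin": 0,"jaw": 0.02}
  ]
}}

```text
t: 8.1
tool_pos: [0.6247, -0.2843, 0.0183]
orientation: [-0.167, 3.137, -0.001]
contact_force: [0.6, -0.7, -2.0]
gripper_width: 0.0221
grip_force: 25.8
```

```bash
python3 -c "
from h import *
go(.6203,-.2818,.013,1.677);print(pose()[0]['contact_force'])"
```

```text
t 8.1 pos [ 0.6247 -0.2843  0.0183] closing yaw 1.677 travel [0.0041 0.003  0.0053] spin -0.0 w 0.0221 tilt z [ 0.001 -0.    -1.   ] q7 2.24
[ 0.61158827 -0.67096514 -2.01651517]
```

Emit:
{"op": "servo_tool", "data": {
  "moves": [
    {"travel": [0,0,0],"spin": 0,"jaw": 0.02},
    {"travel": [0,0,0],"spin": 0,"jaw": 0.02},
    {"travel": [0,0,0],"spin": 0,"jaw": 0.02}
  ]
}}

```text
t: 8.4
tool_pos: [0.6246, -0.2842, 0.0181]
orientation: [-0.167, 3.137, -0.0]
contact_force: [0.0, -0.1, -2.3]
gripper_width: 0.0223
grip_force: 25.8
```

```bash
python3 -c "
from h import *
go(.6203,-.2818,.013,1.677);print(pose()[0]['contact_force'],pose()[0]['qvel'].round(3))"
```

```text
t 8.4 pos [ 0.6246 -0.2842  0.0181] closing yaw 1.677 travel [0.004  0.0029 0.0051] spin -0.0 w 0.0223 tilt z [ 0. -0. -1.] q7 2.24
[ 0.01439157 -0.06540129 -2.33934254] [ 0.001  0.001 -0.    -0.002  0.002  0.     0.001]
```

Emit:
{"op": "servo_tool", "data": {
  "moves": [
    {"travel": [0.004,0.003,0.002],"spin": 0,"jaw": 0.02},
    {"travel": [0,0,0.002],"spin": 0,"jaw": 0.02},
    {"travel": [0,0,0.001],"spin": 0,"jaw": 0.02},
    {"travel": [0,0,0],"spin": 0,"jaw": 0.02},
    {"travel": [0,0,0],"spin": 0,"jaw": 0.02},
    {"travel": [0,0,0],"spin": 0,"jaw": 0.02}
  ]
}}

```text
t: 9.0
tool_pos: [0.6201, -0.2816, 0.0132]
orientation: [0.167, -3.137, -0.0]
contact_force: [-3.4, 1.5, 3.6]
gripper_width: 0.0224
grip_force: 26.4
```

```bash
python3 -c "
from h import *
go(.6203,-.2818,.013,1.677);print(pose()[0]['contact_force'])"
```

```text
t 9.0 pos [ 0.6201 -0.2816  0.0132] closing yaw 1.677 travel [-0.0001 -0.0003  0.0002] spin -0.0 w 0.0224 tilt z [-0.  0. -1.] q7 2.25
[-3.44709239  1.52422383  3.62946937]
```

Emit:
{"op": "servo_tool", "data": {
  "moves": [
    {"travel": [0,0,0],"spin": 0,"jaw": 0.07},
    {"travel": [0,0,0],"spin": 0,"jaw": 0.07},
    {"travel": [0,0,0],"spin": 0,"jaw": 0.07},
    {"travel": [0,0,-0.02],"spin": 0,"jaw": 0.07},
    {"travel": [0,0,-0.04],"spin": 0,"jaw": 0.07},
    {"travel": [0.016,0.01,-0.04],"spin": 0,"jaw": 0.08},
    {"travel": [0.016,0.01,-0.04],"spin": 0,"jaw": 0.08},
    {"travel": [0.016,0.01,-0.04],"spin": 0,"jaw": 0.08},
    {"travel": [0.016,0.01,-0.04],"spin": 0,"jaw": 0.08},
    {"travel": [0.016,0.01,0],"spin": 0,"jaw": 0.08},
    {"travel": [0,0,0],"spin": 0,"jaw": 0.08},
    {"travel": [0,0,0],"spin": 0,"jaw": 0.08}
  ]
}}

```text
t: 10.2
tool_pos: [0.5356, -0.2403, 0.2336]
orientation: [-0.167, 3.136, -0.0]
contact_force: [0.2, -0.4, 0.1]
gripper_width: 0.08
grip_force: 0.0
```

Run:
```python
from h import *
import pickle
s=r.read_state();im=r.grab_frame("wrist");pickle.dump(s,open("w3.pkl","wb"));c=cam("wrist",s);im=im[:,:,::-1].copy();cv2.imwrite("pics/w3.png",im)
# outlines of print and expected mouse/tin
def box(x,y,L,W,yaw,z,col):
    a=np.radians(yaw);R=np.array([[np.cos(a),-np.sin(a)],[np.sin(a),np.cos(a)]])
    p=[proj(c,[*(R@q+[x,y]),z]) for q in np.array([[L,W],[-L,W],[-L,-W],[L,-W]])/2]
    cv2.polylines(im,[np.round(p).astype(int)],True,col,1)
box(.6203,-.2818,.165,.076,6.1,.003,(0,0,255));box(.6203,-.2818,.147,.036,6.1,.003,(0,255,0))
box(.4288,-.16,.106,.056,-4.8,.012,(255,0,255));box(.436,-.2856,.097,.063,16.4,.026,(0,0,255))
cv2.imwrite("pics/w3o.png",cv2.resize(im[:340],None,fx=1.4,fy=1.4))
go(.4288,-.16,.1,1.487)
```

```text
t 10.25 pos [ 0.5358 -0.2404  0.233 ] closing yaw 1.6772 travel [0.0978 0.0913 0.133 ] spin 0.1902 w 0.0799 tilt z [ 0. -0. -1.] q7 2.17
```

View pics/w3o.png

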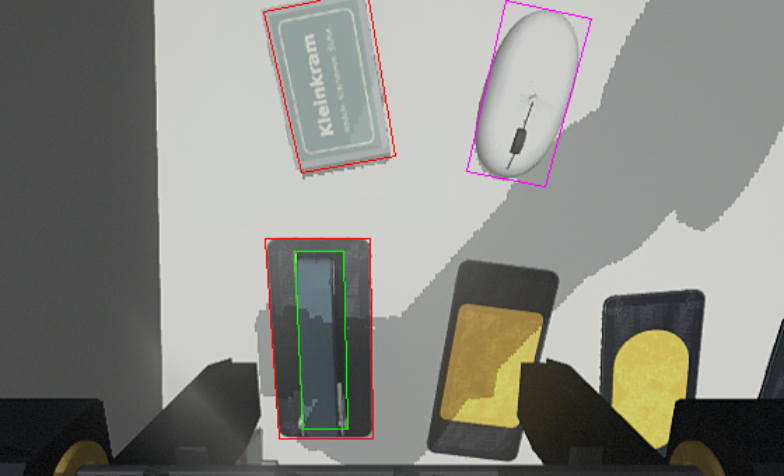

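The stapler lies squarely on its print (base end at the print edge). Predicted outlines of the tin and mouse match. On to the mouse.

Emit:
{"op": "servo_tool", "data": {
  "moves": [
    {"travel": [0.0163,0.0152,0.0222],"spin": 0,"jaw": 0.086},
    {"travel": [0.0163,0.0152,0.0222],"spin": 0,"jaw": 0.086},
    {"travel": [0.0163,0.0152,0.0222],"spin": 0,"jaw": 0.086},
    {"travel": [0.0163,0.0152,0.0222],"spin": 0,"jaw": 0.086},
    {"travel": [0.0163,0.0152,0.0222],"spin": 0,"jaw": 0.086},
    {"travel": [0.0163,0.0152,0.0222],"spin": 0,"jaw": 0.086},
    {"travel": [0,0,0],"spin": 0.095,"jaw": 0.086},
    {"travel": [0,0,0],"spin": 0.095,"jaw": 0.086},
    {"travel": [0,0,0],"spin": 0,"jaw": 0.086},
    {"travel": [0,0,0],"spin": 0,"jaw": 0.086},
    {"travel": [0,0,0],"spin": 0,"jaw": 0.086}
  ]
}}

```text
t: 11.35
tool_pos: [0.4287, -0.1602, 0.0996]
orientation: [-0.129, -3.139, 0.0]
contact_force: [-0.1, 0.6, -0.5]
gripper_width: 0.0863
grip_force: 0.0
```

```bash
python3 -c "
from h import *
go(.4285,-.16,.003,1.487)"
```

```text
t 11.35 pos [ 0.4287 -0.1602  0.0996] closing yaw 1.4888 travel [0.0003 0.0002 0.0966] spin 0.0018 w 0.0863 tilt z [-0. -0. -1.] q7 1.99
```

Emit:
{"op": "servo_tool", "data": {
  "moves": [
    {"travel": [0,0,0.03],"spin": 0,"jaw": 0.086},
    {"travel": [0,0,0.03],"spin": 0,"jaw": 0.086},
    {"travel": [0,0,0.02],"spin": 0,"jaw": 0.086},
    {"travel": [0,0,0.01],"spin": 0,"jaw": 0.086},
    {"travel": [0,0,0.006],"spin": 0,"jaw": 0.086},
    {"travel": [0,0,0],"spin": 0,"jaw": 0.086},
    {"travel": [0,0,0],"spin": 0,"jaw": 0.086},
    {"travel": [0,0,0],"spin": 0,"jaw": 0.04},
    {"travel": [0,0,0],"spin": 0,"jaw": 0.04},
    {"travel": [0,0,0],"spin": 0,"jaw": 0.04},
    {"travel": [0,0,0],"spin": 0,"jaw": 0.04},
    {"travel": [0,0,0],"spin": 0,"jaw": 0.04},
    {"travel": [0,0,0],"spin": 0,"jaw": 0.04},
    {"travel": [0,0,0],"spin": 0,"jaw": 0.04},
    {"travel": [0,0,0],"spin": 0,"jaw": 0.04}
  ],
  "force": 25
}}

```text
t: 12.85
tool_pos: [0.4286, -0.1601, 0.0039]
orientation: [0.132, 3.138, -0.0]
contact_force: [-1.0, -0.6, 5.4]
gripper_width: 0.0543
grip_force: 25.0
```

```bash
python3 -c "
from h import *
go(.6335,-.0208,.003,np.radians(100.8))"
```

```text
t 12.85 pos [ 0.4286 -0.1601  0.0039] closing yaw 1.487 travel [-0.1925  0.1559  0.001 ] spin -0.2723 w 0.0543 tilt z [ 0. -0. -1.] q7 2.08
```

Emit:
{"op": "servo_tool", "data": {
  "moves": [
    {"travel": [0,0,-0.02],"spin": 0,"jaw": 0.04},
    {"travel": [0,0,-0.03],"spin": 0,"jaw": 0.04},
    {"travel": [0,0,-0.03],"spin": 0,"jaw": 0.04},
    {"travel": [-0.024,0.0195,0],"spin": 0,"jaw": 0.04},
    {"travel": [-0.024,0.0195,0],"spin": 0,"jaw": 0.04},
    {"travel": [-0.024,0.0195,0],"spin": 0,"jaw": 0.04},
    {"travel": [-0.024,0.0195,0],"spin": 0,"jaw": 0.04},
    {"travel": [-0.024,0.0195,0],"spin": 0,"jaw": 0.04},
    {"travel": [-0.024,0.0195,0],"spin": 0,"jaw": 0.04},
    {"travel": [-0.024,0.0195,0],"spin": 0,"jaw": 0.04},
    {"travel": [-0.024,0.0195,0],"spin": 0,"jaw": 0.04},
    {"travel": [0,0,0],"spin": -0.091,"jaw": 0.04},
    {"travel": [0,0,0],"spin": -0.091,"jaw": 0.04},
    {"travel": [0,0,0],"spin": -0.091,"jaw": 0.04},
    {"travel": [0,0,0.03],"spin": 0,"jaw": 0.04},
    {"travel": [0,0,0.03],"spin": 0,"jaw": 0.04},
    {"travel": [0,0,0],"spin": 0,"jaw": 0.04},
    {"travel": [0,0,0],"spin": 0,"jaw": 0.04},
    {"travel": [0,0,0],"spin": 0,"jaw": 0.04}
  ]
}}

```text
t: 14.75
tool_pos: [0.6338, -0.0208, 0.0251]
orientation: [-0.296, 3.126, -0.001]
contact_force: [0.4, 0.2, -0.7]
gripper_width: 0.0543
grip_force: 25.0
```

```bash
python3 -c "
from h import *
go(.6335,-.0208,.0072,np.radians(100.8))"
```

```text
t 14.75 pos [ 0.6338 -0.0208  0.0251] closing yaw 1.7599 travel [0.0004 0.0001 0.0179] spin 0.0006 w 0.0543 tilt z [ 0.002 -0.    -1.   ] q7 1.93
```

Emit:
{"op": "servo_tool", "data": {
  "moves": [
    {"travel": [0,0,0.008],"spin": 0,"jaw": 0.04},
    {"travel": [0,0,0.006],"spin": 0,"jaw": 0.04},
    {"travel": [0,0,0.003],"spin": 0,"jaw": 0.04},
    {"travel": [0,0,0.001],"spin": 0,"jaw": 0.04},
    {"travel": [0,0,0],"spin": 0,"jaw": 0.04},
    {"travel": [0,0,0],"spin": 0,"jaw": 0.04},
    {"travel": [0,0,0],"spin": 0,"jaw": 0.086},
    {"travel": [0,0,0],"spin": 0,"jaw": 0.086},
    {"travel": [0,0,0],"spin": 0,"jaw": 0.086},
    {"travel": [0,0,-0.02],"spin": 0,"jaw": 0.086},
    {"travel": [0,0,-0.04],"spin": 0,"jaw": 0.086},
    {"travel": [0.016,0,-0.04],"spin": 0,"jaw": 0.086},
    {"travel": [0.016,0,-0.04],"spin": 0,"jaw": 0.086},
    {"travel": [0.016,-0.03,-0.04],"spin": 0,"jaw": 0.086},
    {"travel": [0.016,-0.03,-0.04],"spin": 0,"jaw": 0.086},
    {"travel": [0.016,-0.03,0],"spin": 0,"jaw": 0.086},
    {"travel": [0,0,0],"spin": 0,"jaw": 0.086},
    {"travel": [0,0,0],"spin": 0,"jaw": 0.086},
    {"travel": [0,0,0],"spin": 0,"jaw": 0.086}
  ]
}}

```text
t: 16.65
tool_pos: [0.5722, -0.1194, 0.2212]
orientation: [0.299, -3.126, -0.002]
contact_force: [-0.8, 0.5, 0.6]
gripper_width: 0.0858
grip_force: 0.0
```

Run:
```python
from h import *
s=r.read_state();c=cam("wrist",s);im=r.grab_frame("wrist")[:,:,::-1].copy()
cv2.imwrite("pics/w4.png",im)
def ov(x,y,L,W,yaw,z,col):
    a=np.radians(yaw);p=[]
    for q in np.linspace(0,2*np.pi,60):
        e=np.array([np.sign(np.cos(q))*(L-W)/2+W/2*np.cos(q),W/2*np.sin(q)])
        p.append(proj(c,[x+e[0]*np.cos(a)-e[1]*np.sin(a),y+e[0]*np.sin(a)+e[1]*np.cos(a),z]))
    cv2.polylines(im,[np.round(p).astype(int)],True,col,1)
ov(.6335,-.0208,.106,.058,10.8,.003,(0,0,255))
cv2.imwrite("pics/w4o.png",cv2.resize(im[:340],None,fx=1.4,fy=1.4))
go(.436,-.2856,.1,np.radians(106.4))
```

```text
t 16.7 pos [ 0.5723 -0.1193  0.2212] closing yaw 1.7622 travel [ 0.1653 -0.1375  0.1212] spin -0.0948 w 0.086 tilt z [-0.001  0.001 -1.   ] q7 2.04
```

View pics/w4o.png

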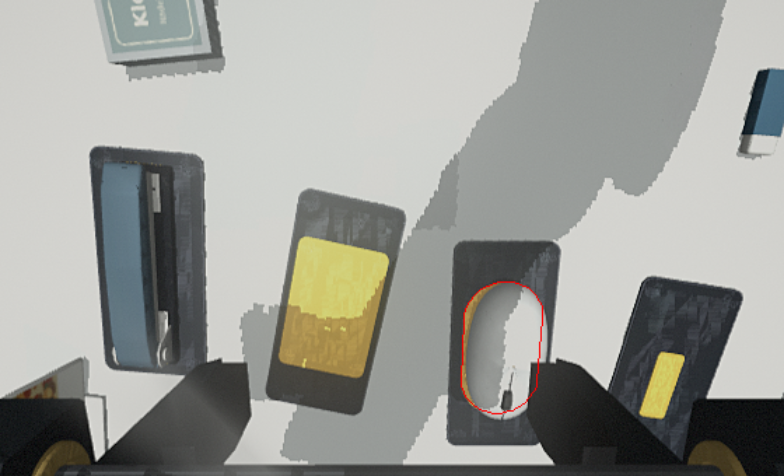

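The mouse is on its pad, but a yellow sliver at the upper left (475,310) suggests that it is rotated a few degrees. I'll look from straight behind and measure.

Emit:
{"op": "servo_tool", "data": {
  "moves": [
    {"travel": [0.013,0.0278,-0.0125],"spin": 0,"jaw": 0.086},
    {"travel": [0.013,0.0278,-0.0125],"spin": 0,"jaw": 0.086},
    {"travel": [0.013,0.0278,-0.0125],"spin": 0,"jaw": 0.086},
    {"travel": [0.013,0.0278,-0.0125],"spin": 0,"jaw": 0.086},
    {"travel": [0,0,0],"spin": 0,"jaw": 0.086},
    {"travel": [0,0,0],"spin": 0,"jaw": 0.086},
    {"travel": [0,0,0],"spin": 0,"jaw": 0.086}
  ]
}}

```text
t: 17.4
tool_pos: [0.5005, -0.022, 0.2714]
orientation: [0.297, -3.127, 0.001]
contact_force: [0.3, 0.1, 0.1]
gripper_width: 0.0855
grip_force: 0.0
```

```bash
cat > mouse.py <<'E'
from h import *
import sys
s=r.read_state();c=cam("wrist",s);im=r.grab_frame("wrist")[:,:,::-1].copy()
cv2.imwrite(f"pics/{sys.argv[1]}.png",im)
h=cv2.cvtColor(im,cv2.COLOR_BGR2HSV)
# stay inside the pad: mouse = bright, unsaturated
P=(.6335,-.0208);a=np.radians(10.8);Rz=np.array([[np.cos(a),-np.sin(a)],[np.sin(a),np.cos(a)]])
q=np.array([proj(c,[*(Rz@k+P),.003]) for k in np.array([[.08,.036],[-.08,.036],[-.08,-.036],[.08,-.036]])])
roi=np.zeros(im.shape[:2],np.uint8);cv2.fillPoly(roi,[q.astype(int)],255)
m=cv2.inRange(h,(0,0,75),(180,60,255))&roi;m=cv2.morphologyEx(m,cv2.MORPH_OPEN,np.ones((5,5)))
m=cv2.morphologyEx(m,cv2.MORPH_CLOSE,np.ones((25,25)))&roi
k=max(cv2.findContours(m,cv2.RETR_EXTERNAL,cv2.CHAIN_APPROX_NONE)[0],key=cv2.contourArea)
w=np.array([plane(c,p,.012)[:2] for p in k[:,0]],np.float32)*1000
for nm,((x,y),(A,B),t) in(("rect",cv2.minAreaRect(w)),("ell",cv2.fitEllipse(w))):
    if A<B:A,B,t=B,A,t+90
    print(nm,round(x,1),round(y,1),round(A,1),round(B,1),"yaw",round((t+90)%180-90,1))
cv2.polylines(im,[q.astype(int)],True,(0,0,255));cv2.drawContours(im,[k],-1,(0,255,0),1)
cv2.imwrite(f"pics/{sys.argv[1]}o.png",cv2.resize(im[120:420,130:430],None,fx=2,fy=2))
go(.6335,-.0208,.1,np.radians(100.8))
E
python3 mouse.py w5
```

```text
rect 632.0 -19.5 108.0 54.8 yaw 8.9
ell 631.2 -20.1 114.9 55.7 yaw 9.1
t 17.45 pos [ 0.5004 -0.0223  0.2713] closing yaw 1.7591 travel [-0.1312 -0.0233  0.1712] spin -0.0002 w 0.0861 tilt z [-0.001 -0.001 -1.   ] q7 1.8
```

View pics/w5o.png

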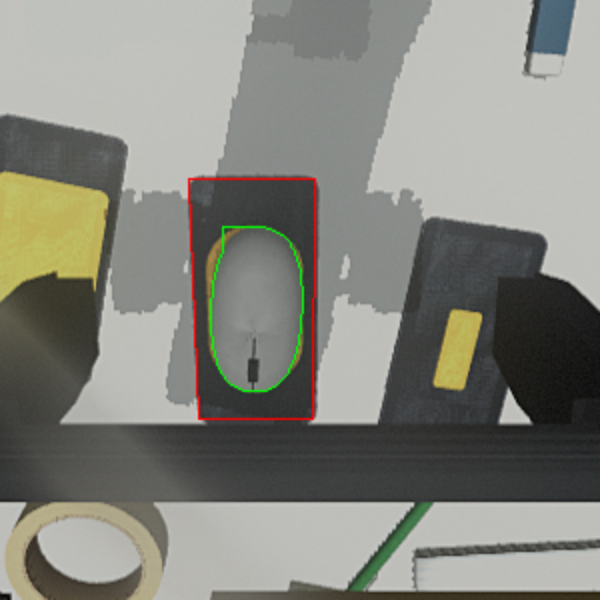

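The image shows yellow slivers at upper left and lower right, so the mouse is turned relative to the print. I'll clean up the segmentation to get the angle.

Run:
```python
from h import *
s=r.read_state();c=cam("wrist",s);im=cv2.imread("pics/w5.png")
h=cv2.cvtColor(im,cv2.COLOR_BGR2HSV)
print(h[[236,245,262,280],[242,240,238,270]].tolist())
cr=im[225:325,225:290].astype(int)
for v in(236,242,250,260,270,280,290,300,308):
    g=[(u,*h[v,u,1:]) for u in range(228,290)]
    # mouse: sat<60 & V>75 run containing the middle
    ok=lambda u:h[v,u,1]<45 and h[v,u,2]>75
    l=u=256
    while ok(l-1) and l>225:l-=1
    while ok(u+1) and u<295:u+=1
    W=[plane(c,(k,v),.014)[:2]*1000 for k in(l-.5,u+.5)]
    print(v,l,u,np.mean(W,0).round(1),"w",np.linalg.norm(W[1]-W[0]).round(1),"print axis y",round(-20.8+np.tan(np.radians(10.8))*(np.mean(W,0)[0]-633.5),1))
```

```text
[[21, 37, 69], [20, 117, 122], [50, 7, 112], [60, 4, 132]]
236 249 269 [581.4 -27.5] w 24.1 print axis y -30.7
242 243 275 [588.7 -26.3] w 38.0 print axis y -29.4
250 239 278 [598.6 -25.1] w 46.4 print axis y -27.5
260 236 280 [611.1 -23.5] w 52.6 print axis y -25.1
270 235 281 [623.8 -21.3] w 55.4 print axis y -22.7
280 235 280 [636.7 -19.6] w 54.7 print axis y -20.2
290 236 256 [652.4 -30.9] w 25.2 print axis y -17.2
300 256 256 [663.5 -16.8] w 1.2 print axis y -15.1
308 256 256 [674.3 -14.9] w 1.2 print axis y -13.0
```

The mouse is about 3.7° short of the print's angle, so I'll regrip it there, turn it by that much and set it down.

Emit:
{"op": "servo_tool", "data": {
  "moves": [
    {"travel": [-0.0262,-0.0047,0.0342],"spin": 0,"jaw": 0.086},
    {"travel": [-0.0262,-0.0047,0.0342],"spin": 0,"jaw": 0.086},
    {"travel": [-0.0262,-0.0047,0.0342],"spin": 0,"jaw": 0.086},
    {"travel": [-0.0262,-0.0047,0.0342],"spin": 0,"jaw": 0.086},
    {"travel": [-0.0262,-0.0047,0.0342],"spin": 0,"jaw": 0.086},
    {"travel": [0,0,0],"spin": 0.065,"jaw": 0.086},
    {"travel": [0,0,0],"spin": 0,"jaw": 0.086},
    {"travel": [0,0,0],"spin": 0,"jaw": 0.086},
    {"travel": [0,0,0],"spin": 0,"jaw": 0.086}
  ]
}}

```text
t: 18.35
tool_pos: [0.6335, -0.0205, 0.1018]
orientation: [-0.196, 3.134, -0.0]
contact_force: [-0.1, -0.8, 0.4]
gripper_width: 0.0858
grip_force: 0.0
```

```bash
python3 -c "
from h import *
go(.6335,-.0208,.0072,np.radians(97.1))"
```

```text
t 18.35 pos [ 0.6335 -0.0205  0.1018] closing yaw 1.6956 travel [ 0.0002 -0.0002  0.0946] spin 0.0008 w 0.0858 tilt z [ 0.001 -0.    -1.   ] q7 1.85
```

Emit:
{"op": "servo_tool", "data": {
  "moves": [
    {"travel": [0,0,0.03],"spin": 0,"jaw": 0.086},
    {"travel": [0,0,0.03],"spin": 0,"jaw": 0.086},
    {"travel": [0,0,0.02],"spin": 0,"jaw": 0.086},
    {"travel": [0,0,0.01],"spin": 0,"jaw": 0.086},
    {"travel": [0,0,0.0045],"spin": 0,"jaw": 0.086},
    {"travel": [0,0,0],"spin": 0,"jaw": 0.086},
    {"travel": [0,0,0],"spin": 0,"jaw": 0.04},
    {"travel": [0,0,0],"spin": 0,"jaw": 0.04},
    {"travel": [0,0,0],"spin": 0,"jaw": 0.04},
    {"travel": [0,0,0],"spin": 0,"jaw": 0.04},
    {"travel": [0,0,0],"spin": 0,"jaw": 0.04},
    {"travel": [0,0,0],"spin": 0,"jaw": 0.04},
    {"travel": [0,0,0],"spin": 0,"jaw": 0.04},
    {"travel": [0,0,-0.005],"spin": 0,"jaw": 0.04},
    {"travel": [0,0,0],"spin": -0.065,"jaw": 0.04},
    {"travel": [0,0,0],"spin": 0,"jaw": 0.04},
    {"travel": [0,0,0],"spin": 0,"jaw": 0.04},
    {"travel": [0,0,0],"spin": 0,"jaw": 0.04}
  ]
}}

```text
t: 20.15
tool_pos: [0.633, -0.02, 0.0113]
orientation: [0.295, -3.127, -0.0]
contact_force: [-0.1, -0.4, 0.2]
gripper_width: 0.0544
grip_force: 25.0
```

```bash
python3 -c "
from h import *
go(.6335,-.0208,.0072,np.radians(100.8));print(pose()[0]['grip_force'])"
```

```text
t 20.15 pos [ 0.633  -0.02    0.0113] closing yaw 1.7589 travel [-0.0003 -0.0009  0.0041] spin -0.0004 w 0.0544 tilt z [-0. -0. -1.] q7 1.93
24.999914785148576
```

Emit:
{"op": "servo_tool", "data": {
  "moves": [
    {"travel": [0,-0.0009,0.002],"spin": 0,"jaw": 0.04},
    {"travel": [0,0,0.002],"spin": 0,"jaw": 0.04},
    {"travel": [0,0,0],"spin": 0,"jaw": 0.04},
    {"travel": [0,0,0],"spin": 0,"jaw": 0.04},
    {"travel": [0,0,0],"spin": 0,"jaw": 0.086},
    {"travel": [0,0,0],"spin": 0,"jaw": 0.086},
    {"travel": [0,0,0],"spin": 0,"jaw": 0.086},
    {"travel": [0,0,-0.02],"spin": 0,"jaw": 0.086},
    {"travel": [0,0,-0.04],"spin": 0,"jaw": 0.086},
    {"travel": [0.0262,0.0047,-0.04],"spin": 0,"jaw": 0.086},
    {"travel": [0.0262,0.0047,-0.04],"spin": 0,"jaw": 0.086},
    {"travel": [0.0262,0.0047,-0.04],"spin": 0,"jaw": 0.086},
    {"travel": [0.0262,0.0047,-0.04],"spin": 0,"jaw": 0.086},
    {"travel": [0.0262,0.0047,-0.04],"spin": 0,"jaw": 0.086},
    {"travel": [0,0,0],"spin": 0,"jaw": 0.086},
    {"travel": [0,0,0],"spin": 0,"jaw": 0.086},
    {"travel": [0,0,0],"spin": 0,"jaw": 0.086}
  ]
}}

```text
t: 21.85
tool_pos: [0.5002, -0.0223, 0.2666]
orientation: [0.297, -3.126, 0.0]
contact_force: [0.1, 0.2, 0.4]
gripper_width: 0.086
grip_force: 0.0
```

Run:
```python
from h import *
s=r.read_state();c=cam("wrist",s);im=r.grab_frame("wrist")[:,:,::-1].copy();cv2.imwrite("pics/w6.png",im)
h=cv2.cvtColor(im,cv2.COLOR_BGR2HSV)
go(.436,-.2856,.1,np.radians(106.4))
for v in range(238,290,6):
    ok=lambda u:h[v,u,1]<45 and h[v,u,2]>75
    l=u=256
    while ok(l-1) and l>225:l-=1
    while ok(u+1) and u<295:u+=1
    W=[plane(c,(k,v),.014)[:2]*1000 for k in(l-.5,u+.5)]
    print(v,l,u,np.mean(W,0).round(1),"w",np.linalg.norm(W[1]-W[0]).round(1),"print axis y",round(-20.8+np.tan(np.radians(10.8))*(np.mean(W,0)[0]-633.5),1))
cv2.imwrite("pics/w6o.png",cv2.resize(im[200:340,180:330],None,fx=4,fy=4,interpolation=cv2.INTER_CUBIC))
```

```text
t 21.9 pos [ 0.5001 -0.0223  0.2662] closing yaw 1.7602 travel [ 0.1122 -0.2465  0.1665] spin -0.0968 w 0.0859 tilt z [-0.002 -0.    -1.   ] q7 1.81
238 246 267 [582.2 -29.7] w 25.0 print axis y -30.6
244 240 273 [589.4 -28.4] w 38.8 print axis y -29.2
250 238 276 [596.6 -26.6] w 44.7 print axis y -27.8
256 236 278 [604.  -25.3] w 49.5 print axis y -26.4
262 235 279 [611.4 -24. ] w 52.1 print axis y -25.0
268 234 280 [618.9 -22.7] w 54.7 print axis y -23.6
274 234 280 [626.4 -21.4] w 54.9 print axis y -22.1
280 234 280 [634.1 -20. ] w 55.2 print axis y -20.7
286 235 280 [641.7 -18.1] w 54.3 print axis y -19.2
```

View pics/w6o.png

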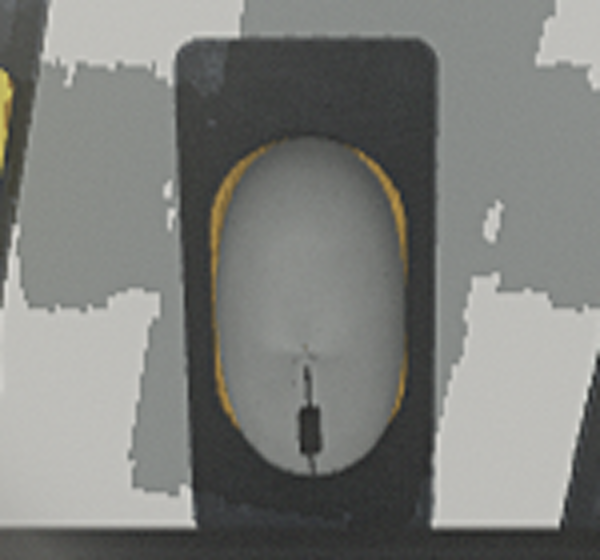

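The mouse now sits symmetrically on its oval, with equal yellow slivers left and right. On to the tin.

Emit:
{"op": "servo_tool", "data": {
  "moves": [
    {"travel": [0.01247,-0.0274,0.0185],"spin": 0,"jaw": 0.088},
    {"travel": [0.01247,-0.0274,0.0185],"spin": 0,"jaw": 0.088},
    {"travel": [0.01247,-0.0274,0.0185],"spin": 0,"jaw": 0.088},
    {"travel": [0.01247,-0.0274,0.0185],"spin": 0,"jaw": 0.088},
    {"travel": [0.01247,-0.0274,0.0185],"spin": 0,"jaw": 0.088},
    {"travel": [0.01247,-0.0274,0.0185],"spin": 0,"jaw": 0.088},
    {"travel": [0.01247,-0.0274,0.0185],"spin": 0,"jaw": 0.088},
    {"travel": [0.01247,-0.0274,0.0185],"spin": 0,"jaw": 0.088},
    {"travel": [0.01247,-0.0274,0.0185],"spin": 0,"jaw": 0.088},
    {"travel": [0,0,0],"spin": -0.097,"jaw": 0.088},
    {"travel": [0,0,0],"spin": 0,"jaw": 0.088},
    {"travel": [0,0,0],"spin": 0,"jaw": 0.088},
    {"travel": [0,0,0],"spin": 0,"jaw": 0.088}
  ]
}}

```text
t: 23.2
tool_pos: [0.4369, -0.285, 0.1007]
orientation: [0.448, -3.109, -0.001]
contact_force: [0.2, 1.0, 0.5]
gripper_width: 0.0883
grip_force: 0.0
```

```bash
python3 -c "
from h import *
go(.436,-.2856,.004,np.radians(106.4))"
```

```text
t 23.2 pos [ 0.4369 -0.285   0.1007] closing yaw 1.8568 travel [ 0.001  -0.0003  0.0967] spin -0.0003 w 0.0883 tilt z [-0.  0. -1.] q7 2.58
```

Emit:
{"op": "servo_tool", "data": {
  "moves": [
    {"travel": [0.001,0,0.03],"spin": 0,"jaw": 0.088},
    {"travel": [0,0,0.03],"spin": 0,"jaw": 0.088},
    {"travel": [0,0,0.02],"spin": 0,"jaw": 0.088},
    {"travel": [0,0,0.01],"spin": 0,"jaw": 0.088},
    {"travel": [0,0,0.006],"spin": 0,"jaw": 0.088},
    {"travel": [0,0,0],"spin": 0,"jaw": 0.088},
    {"travel": [0,0,0],"spin": 0,"jaw": 0.05},
    {"travel": [0,0,0],"spin": 0,"jaw": 0.05},
    {"travel": [0,0,0],"spin": 0,"jaw": 0.05},
    {"travel": [0,0,0],"spin": 0,"jaw": 0.05},
    {"travel": [0,0,0],"spin": 0,"jaw": 0.05},
    {"travel": [0,0,0],"spin": 0,"jaw": 0.05},
    {"travel": [0,0,0],"spin": 0,"jaw": 0.05}
  ]
}}

```text
t: 24.5
tool_pos: [0.4361, -0.2864, 0.0056]
orientation: [-0.448, 3.108, -0.001]
contact_force: [-0.7, 0.5, 6.0]
gripper_width: 0.0633
grip_force: 25.0
```

```bash
python3 -c "
from h import *
go(.6265,-.1497,.007,np.radians(88.3));print(pose()[0]['grip_force'],pose()[0]['contact_force'])"
```

```text
t 24.5 pos [ 0.4361 -0.2864  0.0056] closing yaw 1.857 travel [-0.2213  0.0774 -0.0013] spin 0.3159 w 0.0633 tilt z [ 0.001 -0.001 -1.   ] q7 2.64
25.000890120863914 [-0.66903274  0.54103555  6.01259266]
```

Emit:
{"op": "servo_tool", "data": {
  "moves": [
    {"travel": [0,0,-0.02],"spin": 0,"jaw": 0.05},
    {"travel": [0,0,-0.04],"spin": 0,"jaw": 0.05},
    {"travel": [0,0,-0.04],"spin": 0,"jaw": 0.05},
    {"travel": [-0.0316,0.01106,0],"spin": 0,"jaw": 0.05},
    {"travel": [-0.0316,0.01106,0],"spin": 0,"jaw": 0.05},
    {"travel": [-0.0316,0.01106,0],"spin": 0,"jaw": 0.05},
    {"travel": [-0.0316,0.01106,0],"spin": 0,"jaw": 0.05},
    {"travel": [-0.0316,0.01106,0],"spin": 0,"jaw": 0.05},
    {"travel": [-0.0316,0.01106,0],"spin": 0,"jaw": 0.05},
    {"travel": [-0.0316,0.01106,0],"spin": 0,"jaw": 0.05},
    {"travel": [0,0,0],"spin": 0.1053,"jaw": 0.05},
    {"travel": [0,0,0],"spin": 0.1053,"jaw": 0.05},
    {"travel": [0,0,0],"spin": 0.1053,"jaw": 0.05},
    {"travel": [0,0,0.03],"spin": 0,"jaw": 0.05},
    {"travel": [0,0,0.03],"spin": 0,"jaw": 0.05},
    {"travel": [0,0,0.01],"spin": 0,"jaw": 0.05},
    {"travel": [0,0,0],"spin": 0,"jaw": 0.05},
    {"travel": [0,0,0],"spin": 0,"jaw": 0.05},
    {"travel": [0,0,0],"spin": 0,"jaw": 0.05}
  ]
}}

```text
t: 26.4
tool_pos: [0.6269, -0.1497, 0.0365]
orientation: [0.047, 3.139, -0.001]
contact_force: [0.4, 0.2, -0.7]
gripper_width: 0.063
grip_force: 25.0
```

```bash
python3 -c "
from h import *
go(.6265,-.1497,.009,np.radians(88.3));print(pose()[0]['grip_force'],pose()[0]['contact_force'])"
```

```text
t 26.4 pos [ 0.6269 -0.1497  0.0365] closing yaw 1.5409 travel [0.0005 0.     0.0275] spin -0.0002 w 0.063 tilt z [ 0.002 -0.001 -1.   ] q7 2.01
24.999813940376043 [ 0.42595806  0.18208673 -0.74896514]
```

Emit:
{"op": "servo_tool", "data": {
  "moves": [
    {"travel": [0.0004,0,0.01],"spin": 0,"jaw": 0.05},
    {"travel": [0,0,0.01],"spin": 0,"jaw": 0.05},
    {"travel": [0,0,0.005],"spin": 0,"jaw": 0.05},
    {"travel": [0,0,0.0025],"spin": 0,"jaw": 0.05},
    {"travel": [0,0,0],"spin": 0,"jaw": 0.05},
    {"travel": [0,0,0],"spin": 0,"jaw": 0.05},
    {"travel": [0,0,0],"spin": 0,"jaw": 0.08},
    {"travel": [0,0,0],"spin": 0,"jaw": 0.08},
    {"travel": [0,0,0],"spin": 0,"jaw": 0.08},
    {"travel": [0,0,-0.02],"spin": 0,"jaw": 0.08},
    {"travel": [0,0,-0.04],"spin": 0,"jaw": 0.08},
    {"travel": [0.02,0,-0.045],"spin": 0,"jaw": 0.08},
    {"travel": [0.02,0,-0.045],"spin": 0,"jaw": 0.08},
    {"travel": [0.02,0,-0.045],"spin": 0,"jaw": 0.08},
    {"travel": [0.02,0,-0.045],"spin": 0,"jaw": 0.08},
    {"travel": [0.02,0,-0.03],"spin": 0,"jaw": 0.08},
    {"travel": [0.02,0,0],"spin": 0,"jaw": 0.08},
    {"travel": [0,0,0],"spin": 0,"jaw": 0.08},
    {"travel": [0,0,0],"spin": 0,"jaw": 0.08},
    {"travel": [0,0,0],"spin": 0,"jaw": 0.08}
  ]
}}

```text
t: 28.4
tool_pos: [0.5061, -0.1454, 0.2768]
orientation: [-0.046, -3.141, 0.0]
contact_force: [-0.3, 0.3, -0.6]
gripper_width: 0.0802
grip_force: 0.0
```

```bash
cat > chk.py <<'E'
from h import *
import sys
s=r.read_state();c=cam("wrist",s);im=r.grab_frame("wrist")[:,:,::-1].copy()
cv2.imwrite(f"pics/{sys.argv[1]}.png",im)
def box(x,y,L,W,yaw,z,col):
    a=np.radians(yaw);R=np.array([[np.cos(a),-np.sin(a)],[np.sin(a),np.cos(a)]])
    p=[proj(c,[*(R@q+[x,y]),z])*2 for q in np.array([[L,W],[-L,W],[-L,-W],[L,-W]])/2]
    cv2.polylines(im,[np.round(p).astype(int)],True,col,1)
im=cv2.resize(im,None,fx=2,fy=2,interpolation=cv2.INTER_CUBIC)
box(.6265,-.1497,.097,.063,-1.7,.029,(0,0,255))
box(.6203,-.2818,.147,.036,6.1,.003,(0,255,0))
box(.6393,.1073,.052,.018,1.6,.015,(255,0,255))
box(.4389,.1073,.052,.018,6.5,.012,(0,0,255))
u0=int(sys.argv[2]);v0=int(sys.argv[3]);cv2.imwrite(f"pics/{sys.argv[1]}o.png",im[v0:v0+600,u0:u0+800])
E
python3 chk.py w7 120 0; python3 -c "
from h import *
go(.4389,.1073,.1,np.radians(96.5))"
```

```text
t 28.45 pos [ 0.506  -0.1455  0.2767] closing yaw 1.5417 travel [0.0743 0.2508 0.1767] spin -0.1426 w 0.0802 tilt z [-0.001 -0.    -1.   ] q7 1.9
```

View pics/w7o.png

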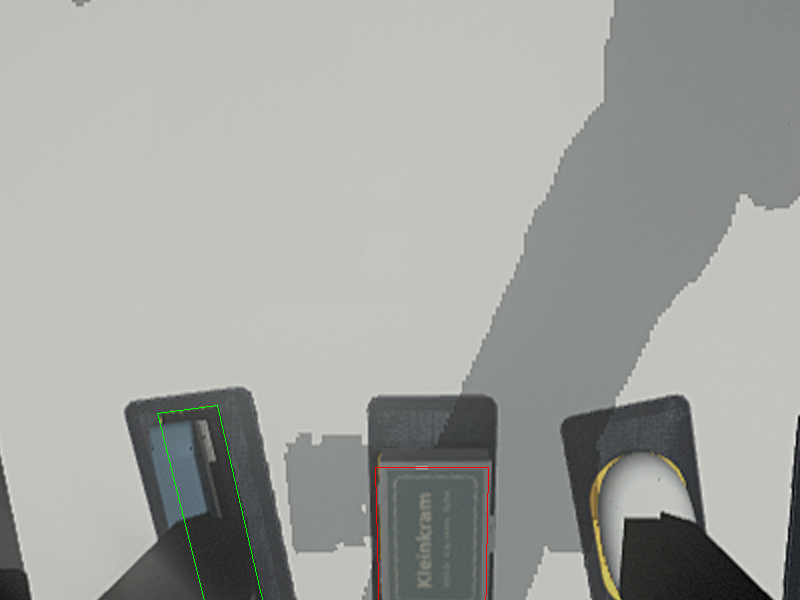

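The tin is aligned in yaw and laterally, but the near edge of its lid (row ~460) is a bit nearer than predicted (467). I'll check that edge by profile.

Run:
```python
from h import *
s=r.read_state();c=cam("wrist",s);im=cv2.imread("pics/w7.png")
for z in(.003,.029):
    print(z,[proj(c,[.6265-.0485+d,-.1497,z]).round(1).tolist() for d in(0,-.004)])
u=int(proj(c,[.578,-.1497,.02])[0])
for v in range(215,245):print(v,im[v,u-8:u+9].mean(0).round(0).tolist(), end="; ")
# far edge (hidden?) rows
print([proj(c,[.6265+.0485,-.1497,.029]).round(1).tolist()])
print([(v,im[v,u-8:u+9].mean(0).round(0).tolist()) for v in range(318,345,2)])
```

```text
0.003 [[274.8, 226.1], [274.7, 222.9]]
0.029 [[274.7, 233.8], [274.6, 230.4]]
215 [92.0, 89.0, 86.0]; 216 [88.0, 86.0, 82.0]; 217 [88.0, 85.0, 82.0]; 218 [85.0, 84.0, 81.0]; 219 [85.0, 83.0, 80.0]; 220 [80.0, 79.0, 76.0]; 221 [76.0, 74.0, 72.0]; 222 [76.0, 75.0, 72.0]; 223 [72.0, 71.0, 69.0]; 224 [73.0, 74.0, 72.0]; 225 [74.0, 76.0, 74.0]; 226 [75.0, 76.0, 75.0]; 227 [75.0, 76.0, 75.0]; 228 [73.0, 74.0, 72.0]; 229 [71.0, 73.0, 71.0]; 230 [84.0, 86.0, 83.0]; 231 [112.0, 113.0, 109.0]; 232 [117.0, 119.0, 115.0]; 233 [138.0, 139.0, 135.0]; 234 [124.0, 125.0, 121.0]; 235 [96.0, 98.0, 90.0]; 236 [95.0, 96.0, 86.0]; 237 [101.0, 105.0, 98.0]; 238 [106.0, 112.0, 107.0]; 239 [101.0, 105.0, 97.0]; 240 [95.0, 96.0, 87.0]; 241 [95.0, 98.0, 88.0]; 242 [96.0, 98.0, 88.0]; 243 [95.0, 97.0, 87.0]; 244 [95.0, 97.0, 87.0]; [[277.3, 310.2]]
[(318, [52.0, 53.0, 51.0]), (320, [46.0, 46.0, 46.0]), (322, [129.0, 131.0, 127.0]), (324, [159.0, 162.0, 161.0]), (326, [170.0, 174.0, 173.0]), (328, [188.0, 192.0, 192.0]), (330, [195.0, 200.0, 200.0]), (332, [82.0, 83.0, 84.0]), (334, [50.0, 51.0, 50.0]), (336, [52.0, 54.0, 53.0]), (338, [58.0, 59.0, 57.0]), (340, [52.0, 53.0, 53.0]), (342, [57.0, 58.0, 57.0]), (344, [59.0, 59.0, 58.0])]
```

Run:
```python
from h import *
s=r.read_state();c=cam("wrist",s);im=cv2.imread("pics/w7.png")
print("pad near",proj(c,[.6265-.0825,-.1485,.003]),"pad far",proj(c,[.6265+.0825,-.152,.003]),"tin far",proj(c,[.675,-.152,.029]))
g=im[:,:,1].astype(int)
print([(v,int(g[v,270:282].mean())) for v in list(range(193,205))])
print([(v,int(g[v,270:282].mean())) for v in list(range(296,322))])
```

```text
pad near [274.94994248 198.31307767] pad far [276.24058991 322.52239786] tin far [275.32102769 310.27017983]
[(193, 192), (194, 192), (195, 194), (196, 200), (197, 163), (198, 108), (199, 88), (200, 80), (201, 84), (202, 84), (203, 84), (204, 81)]
[(296, 94), (297, 95), (298, 93), (299, 98), (300, 109), (301, 101), (302, 93), (303, 99), (304, 111), (305, 117), (306, 96), (307, 62), (308, 51), (309, 54), (310, 54), (311, 54), (312, 54), (313, 53), (314, 54), (315, 53), (316, 52), (317, 53), (318, 52), (319, 51), (320, 46), (321, 64)]
```

Pad edges fit to about 1 px, but both tin edges sit about 2.6 px (3 mm) too near. I'll regrip it and shift it +3 mm.

Emit:
{"op": "servo_tool", "data": {
  "moves": [
    {"travel": [-0.0235,0,0.034],"spin": 0,"jaw": 0.086},
    {"travel": [-0.0235,0,0.034],"spin": 0,"jaw": 0.086},
    {"travel": [-0.0235,0,0.034],"spin": 0,"jaw": 0.086},
    {"travel": [-0.0235,0,0.034],"spin": 0,"jaw": 0.086},
    {"travel": [-0.0235,-0.001,0.034],"spin": 0,"jaw": 0.086},
    {"travel": [0,0,0],"spin": 0,"jaw": 0.086},
    {"travel": [0,0,0],"spin": 0,"jaw": 0.086},
    {"travel": [0,0,0],"spin": 0,"jaw": 0.086}
  ]
}}

```text
t: 29.25
tool_pos: [0.6231, -0.1509, 0.1088]
orientation: [0.048, 3.14, -0.001]
contact_force: [0.3, 0.4, -0.7]
gripper_width: 0.0861
grip_force: 0.0
```

```bash
python3 -c "
from h import *
go(.6235,-.1497,.0085,np.radians(88.3))"
```

```text
t 29.25 pos [ 0.6231 -0.1509  0.1088] closing yaw 1.5405 travel [-0.0003  0.0013  0.1003] spin -0.0006 w 0.0861 tilt z [ 0.001 -0.001 -1.   ] q7 1.99
```

Emit:
{"op": "servo_tool", "data": {
  "moves": [
    {"travel": [0,0.0012,0.035],"spin": 0,"jaw": 0.086},
    {"travel": [0,0,0.03],"spin": 0,"jaw": 0.086},
    {"travel": [0,0,0.02],"spin": 0,"jaw": 0.086},
    {"travel": [0,0,0.01],"spin": 0,"jaw": 0.086},
    {"travel": [0,0,0.005],"spin": 0,"jaw": 0.086},
    {"travel": [0,0,0],"spin": 0,"jaw": 0.086},
    {"travel": [0,0,0],"spin": 0,"jaw": 0.05},
    {"travel": [0,0,0],"spin": 0,"jaw": 0.05},
    {"travel": [0,0,0],"spin": 0,"jaw": 0.05},
    {"travel": [0,0,0],"spin": 0,"jaw": 0.05},
    {"travel": [0,0,0],"spin": 0,"jaw": 0.05},
    {"travel": [0,0,0],"spin": 0,"jaw": 0.05},
    {"travel": [0,0,-0.005],"spin": 0,"jaw": 0.05},
    {"travel": [-0.003,0,0],"spin": 0,"jaw": 0.05},
    {"travel": [0,0,0],"spin": 0,"jaw": 0.05},
    {"travel": [0,0,0],"spin": 0,"jaw": 0.05},
    {"travel": [0,0,0],"spin": 0,"jaw": 0.05}
  ]
}}

```text
t: 30.95
tool_pos: [0.6257, -0.1491, 0.0122]
orientation: [-0.047, -3.141, -0.0]
contact_force: [0.9, 0.9, -0.0]
gripper_width: 0.0632
grip_force: 25.0
```

```bash
python3 -c "
from h import *
go(.6265,-.1497,.0088,np.radians(88.3));print(pose()[0]['grip_force'],pose()[0]['contact_force'])"
```

```text
t 30.95 pos [ 0.6257 -0.1491  0.0122] closing yaw 1.5411 travel [-0.0008 -0.0006  0.0034] spin -0.0 w 0.0632 tilt z [-0.  0. -1.] q7 2.03
24.999795220792294 [ 0.90480275  0.86826058 -0.03004875]
```

Emit:
{"op": "servo_tool", "data": {
  "moves": [
    {"travel": [-0.0008,-0.0006,0.002],"spin": 0,"jaw": 0.05},
    {"travel": [0,0,0.0015],"spin": 0,"jaw": 0.05},
    {"travel": [0,0,0],"spin": 0,"jaw": 0.05},
    {"travel": [0,0,0],"spin": 0,"jaw": 0.05},
    {"travel": [0,0,0],"spin": 0,"jaw": 0.08},
    {"travel": [0,0,0],"spin": 0,"jaw": 0.08},
    {"travel": [0,0,0],"spin": 0,"jaw": 0.08},
    {"travel": [0,0,-0.02],"spin": 0,"jaw": 0.08},
    {"travel": [0,0,-0.04],"spin": 0,"jaw": 0.08},
    {"travel": [0.024,0,-0.042],"spin": 0,"jaw": 0.08},
    {"travel": [0.024,0,-0.042],"spin": 0,"jaw": 0.08},
    {"travel": [0.024,0,-0.042],"spin": 0,"jaw": 0.08},
    {"travel": [0.024,0,-0.042],"spin": 0,"jaw": 0.08},
    {"travel": [0.024,0.003,-0.042],"spin": 0,"jaw": 0.08},
    {"travel": [0,0,0],"spin": 0,"jaw": 0.08},
    {"travel": [0,0,0],"spin": 0,"jaw": 0.08},
    {"travel": [0,0,0],"spin": 0,"jaw": 0.08}
  ]
}}

```text
t: 32.65
tool_pos: [0.5067, -0.1427, 0.278]
orientation: [-0.046, -3.14, -0.0]
contact_force: [0.3, 0.2, -0.5]
gripper_width: 0.0798
grip_force: 0.0
```

Run:
```python
from h import *
s=r.read_state();c=cam("wrist",s);im=r.grab_frame("wrist")[:,:,::-1];cv2.imwrite("pics/w8.png",im)
g=im[:,:,1].astype(int);u=int(proj(c,[.6265,-.1497,.029])[0])
for n,X in dict(padnear=[.544,-.1475,.003],lidnear=[.578,-.149,.029],lidfar=[.675,-.151,.029],padfar=[.709,-.152,.003]).items():
    v=proj(c,X)[1];print(n,v.round(1),[(k,int(g[k,u-8:u+8].mean())) for k in range(int(v)-6,int(v)+5)])
go(.4389,.1073,.1,np.radians(96.5))
```

```text
padnear 197.6 [(191, 193), (192, 193), (193, 193), (194, 193), (195, 195), (196, 203), (197, 150), (198, 81), (199, 88), (200, 84), (201, 85)]
lidnear 232.9 [(226, 79), (227, 73), (228, 76), (229, 76), (230, 74), (231, 72), (232, 86), (233, 113), (234, 120), (235, 120), (236, 112)]
lidfar 309.3 [(303, 97), (304, 93), (305, 108), (306, 115), (307, 119), (308, 84), (309, 50), (310, 54), (311, 55), (312, 56), (313, 55)]
padfar 321.6 [(315, 54), (316, 54), (317, 54), (318, 53), (319, 49), (320, 46), (321, 126), (322, 152), (323, 148), (324, 156), (325, 174)]
t 32.7 pos [ 0.5066 -0.1428  0.2776] closing yaw 1.5416 travel [0.0746 0.248  0.1778] spin -0.1426 w 0.08 tilt z [-0.002  0.    -1.   ] q7 1.9
```

The tin is now within a pixel at both ends. On to the eraser.

Emit:
{"op": "servo_tool", "data": {
  "moves": [
    {"travel": [0.0093,0.031,0.0222],"spin": 0,"jaw": 0.05},
    {"travel": [0.0093,0.031,0.0222],"spin": 0,"jaw": 0.05},
    {"travel": [0.0093,0.031,0.0222],"spin": 0,"jaw": 0.05},
    {"travel": [0.0093,0.031,0.0222],"spin": 0,"jaw": 0.05},
    {"travel": [0.0093,0.031,0.0222],"spin": 0,"jaw": 0.05},
    {"travel": [0.0093,0.031,0.0222],"spin": 0,"jaw": 0.05},
    {"travel": [0.0093,0.031,0.0222],"spin": 0,"jaw": 0.05},
    {"travel": [0.0093,0.031,0.0222],"spin": 0,"jaw": 0.05},
    {"travel": [0,0,0],"spin": -0.1426,"jaw": 0.05},
    {"travel": [0,0,0],"spin": 0,"jaw": 0.05},
    {"travel": [0,0,0],"spin": 0,"jaw": 0.05},
    {"travel": [0,0,0],"spin": 0,"jaw": 0.05},
    {"travel": [0,0,0],"spin": 0,"jaw": 0.05}
  ]
}}

```text
t: 34.0
tool_pos: [0.4403, 0.1063, 0.1015]
orientation: [-0.173, 3.136, -0.0]
contact_force: [1.0, 0.1, 0.9]
gripper_width: 0.0497
grip_force: 0.0
```

```bash
python3 -c "
from h import *
go(.4389,.1073,.0025,np.radians(96.5))"
```

```text
t 34.0 pos [0.4403 0.1063 0.1015] closing yaw 1.6808 travel [0.0013 0.0012 0.099 ] spin -0.0034 w 0.0497 tilt z [ 0.001 -0.    -1.   ] q7 1.58
```

Emit:
{"op": "servo_tool", "data": {
  "moves": [
    {"travel": [0.0012,0.001,0.03],"spin": -0.003,"jaw": 0.05},
    {"travel": [0,0,0.03],"spin": 0,"jaw": 0.05},
    {"travel": [0,0,0.02],"spin": 0,"jaw": 0.05},
    {"travel": [0,0,0.012],"spin": 0,"jaw": 0.05},
    {"travel": [0,0,0.006],"spin": 0,"jaw": 0.05},
    {"travel": [0,0,0],"spin": 0,"jaw": 0.05},
    {"travel": [0,0,0],"spin": 0,"jaw": 0.05},
    {"travel": [0,0,0],"spin": 0,"jaw": 0.01},
    {"travel": [0,0,0],"spin": 0,"jaw": 0.01},
    {"travel": [0,0,0],"spin": 0,"jaw": 0.01},
    {"travel": [0,0,0],"spin": 0,"jaw": 0.01},
    {"travel": [0,0,0],"spin": 0,"jaw": 0.01},
    {"travel": [0,0,0],"spin": 0,"jaw": 0.01},
    {"travel": [0,0,0],"spin": 0,"jaw": 0.01}
  ],
  "force": 15
}}

```text
t: 35.4
tool_pos: [0.4387, 0.1079, 0.0035]
orientation: [-0.182, 3.136, 0.0]
contact_force: [-1.0, -0.8, 4.5]
gripper_width: 0.0173
grip_force: 15.0
```

```bash
python3 -c "
from h import *
go(.6393,.1073,.006,np.radians(91.6));print(pose()[0]['grip_force'],pose()[0]['contact_force'])"
```

```text
t 35.4 pos [0.4387 0.1079 0.0035] closing yaw 1.6868 travel [-0.1992 -0.0238 -0.0025] spin 0.088 w 0.0173 tilt z [ 0.  0. -1.] q7 1.67
15.000464916229248 [-0.98995201 -0.78738539  4.47686394]
```

Emit:
{"op": "servo_tool", "data": {
  "moves": [
    {"travel": [0,0,-0.02],"spin": 0,"jaw": 0.01},
    {"travel": [0,0,-0.04],"spin": 0,"jaw": 0.01},
    {"travel": [-0.0332,-0.004,0],"spin": 0,"jaw": 0.01},
    {"travel": [-0.0332,-0.004,0],"spin": 0,"jaw": 0.01},
    {"travel": [-0.0332,-0.004,0],"spin": 0,"jaw": 0.01},
    {"travel": [-0.0332,-0.004,0],"spin": 0,"jaw": 0.01},
    {"travel": [-0.0332,-0.004,0],"spin": 0,"jaw": 0.01},
    {"travel": [-0.0332,-0.004,0],"spin": 0,"jaw": 0.01},
    {"travel": [0,0,0],"spin": 0.088,"jaw": 0.01},
    {"travel": [0,0,0.03],"spin": 0,"jaw": 0.01},
    {"travel": [0,0,0.01],"spin": 0,"jaw": 0.01},
    {"travel": [0,0,0],"spin": 0,"jaw": 0.01},
    {"travel": [0,0,0],"spin": 0,"jaw": 0.01},
    {"travel": [0,0,0],"spin": 0,"jaw": 0.01},
    {"travel": [0,0,0],"spin": 0,"jaw": 0.01}
  ]
}}

```text
t: 36.9
tool_pos: [0.6398, 0.1071, 0.0244]
orientation: [-0.044, 3.14, 0.001]
contact_force: [0.6, 0.7, -0.3]
gripper_width: 0.0174
grip_force: 15.0
```

```bash
python3 -c "
from h import *
go(.6393,.1073,.0065,np.radians(91.6));print(pose()[0]['grip_force'],pose()[0]['contact_force'])"
```

```text
t 36.9 pos [0.6398 0.1071 0.0244] closing yaw 1.5988 travel [0.0006 0.0002 0.0179] spin 0.0001 w 0.0174 tilt z [ 0.002  0.    -1.   ] q7 1.63
14.999932497739792 [ 0.57644437  0.65298503 -0.25959372]
```

Lower and release, then retreat to a view behind the far row.

Emit:
{"op": "servo_tool", "data": {
  "moves": [
    {"travel": [0.0005,0,0.008],"spin": 0,"jaw": 0.01},
    {"travel": [0,0,0.006],"spin": 0,"jaw": 0.01},
    {"travel": [0,0,0.004],"spin": 0,"jaw": 0.01},
    {"travel": [0,0,0],"spin": 0,"jaw": 0.01},
    {"travel": [0,0,0],"spin": 0,"jaw": 0.01},
    {"travel": [0,0,0],"spin": 0,"jaw": 0.05},
    {"travel": [0,0,0],"spin": 0,"jaw": 0.05},
    {"travel": [0,0,0],"spin": 0,"jaw": 0.05},
    {"travel": [0,0,-0.02],"spin": 0,"jaw": 0.05},
    {"travel": [0,0,-0.04],"spin": 0,"jaw": 0.05},
    {"travel": [0.03,-0.02,-0.04],"spin": 0,"jaw": 0.088},
    {"travel": [0.03,-0.02,-0.04],"spin": 0,"jaw": 0.088},
    {"travel": [0.03,-0.02,-0.04],"spin": 0,"jaw": 0.088},
    {"travel": [0.03,-0.02,-0.04],"spin": 0,"jaw": 0.088},
    {"travel": [0.03,-0.02,-0.04],"spin": 0,"jaw": 0.088},
    {"travel": [0,-0.02,-0.04],"spin": 0,"jaw": 0.088},
    {"travel": [0,0,-0.04],"spin": 0,"jaw": 0.088},
    {"travel": [0,0,0],"spin": 0,"jaw": 0.088},
    {"travel": [0,0,0],"spin": 0,"jaw": 0.088},
    {"travel": [0,0,0],"spin": 0,"jaw": 0.088}
  ]
}}

```text
t: 38.9
tool_pos: [0.5019, -0.0094, 0.3297]
orientation: [0.045, -3.139, 0.0]
contact_force: [0.7, 0.9, -0.4]
gripper_width: 0.088
grip_force: 0.0
```

```bash
python3 chk.py w9 160 220; python3 -c "
from h import *
go(.5,0,.3)"
```

```text
t 38.95 pos [ 0.5018 -0.0094  0.3295] closing yaw 1.5993 travel [0.0014 0.0095 0.0295] spin 0 w 0.0882 tilt z [-0.003 -0.    -1.   ] q7 1.63
```

View pics/w9o.png

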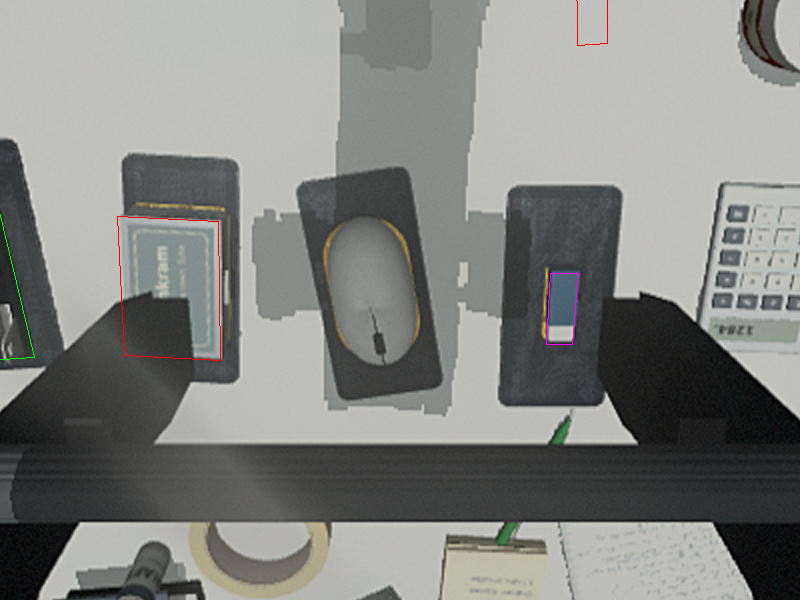

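The eraser, mouse and tin sit on their prints. One last close look at the stapler's fit along its length.

Emit:
{"op": "servo_tool", "data": {
  "moves": [
    {"travel": [0,-0.038,0.008],"spin": 0,"jaw": 0.088},
    {"travel": [0,-0.038,0.008],"spin": 0,"jaw": 0.088},
    {"travel": [0,-0.038,0.008],"spin": 0,"jaw": 0.088},
    {"travel": [0,-0.038,0.008],"spin": 0,"jaw": 0.088},
    {"travel": [0,-0.038,0.008],"spin": 0,"jaw": 0.088},
    {"travel": [0,-0.038,0.008],"spin": 0,"jaw": 0.088},
    {"travel": [0,-0.038,0.008],"spin": 0,"jaw": 0.088},
    {"travel": [0,0,0],"spin": 0,"jaw": 0.088},
    {"travel": [0,0,0],"spin": 0,"jaw": 0.088},
    {"travel": [0,0,0],"spin": 0,"jaw": 0.088},
    {"travel": [0,0,0],"spin": 0,"jaw": 0.088}
  ]
}}

```text
t: 40.05
tool_pos: [0.5105, -0.2739, 0.2748]
orientation: [0.048, -3.141, -0.001]
contact_force: [0.5, 0.6, -0.7]
gripper_width: 0.0881
grip_force: 0.0
```

Run:
```python
from h import *
s=r.read_state();c=cam("wrist",s);im=r.grab_frame("wrist")[:,:,::-1].copy();cv2.imwrite("pics/w10.png",im)
q=proj(c,[.6203,-.2818,.003]);u0,v0=int(q[0])-60,int(q[1])-75;print(q,u0,v0)
cr=cv2.convertScaleAbs(cv2.resize(im[v0:v0+150,u0:u0+120],None,fx=4,fy=4,interpolation=cv2.INTER_CUBIC),alpha=2)
b=cr.copy()
for L,W,col in((.165,.076,(0,0,255)),(.147,.036,(0,255,0))):
    a=np.radians(6.1);R=np.array([[np.cos(a),-np.sin(a)],[np.sin(a),np.cos(a)]])
    p=[(proj(c,[*(R@k+[.6203,-.2818]),.003])-[u0,v0])*4 for k in np.array([[L,W],[-L,W],[-L,-W],[L,-W]])/2]
    print(np.round(p).tolist());cv2.polylines(b,[np.round(p).astype(int)],True,col,1)
cv2.imwrite("pics/w10o.png",cv2.resize(np.hstack([cr,b]),(800,500)))
```

```text
[267.07554225 255.66293118] 207 180
[[382.0, 533.0], [349.0, 27.0], [84.0, 47.0], [143.0, 549.0]]
[[317.0, 513.0], [281.0, 63.0], [156.0, 72.0], [203.0, 520.0]]
```

View pics/w10o.png

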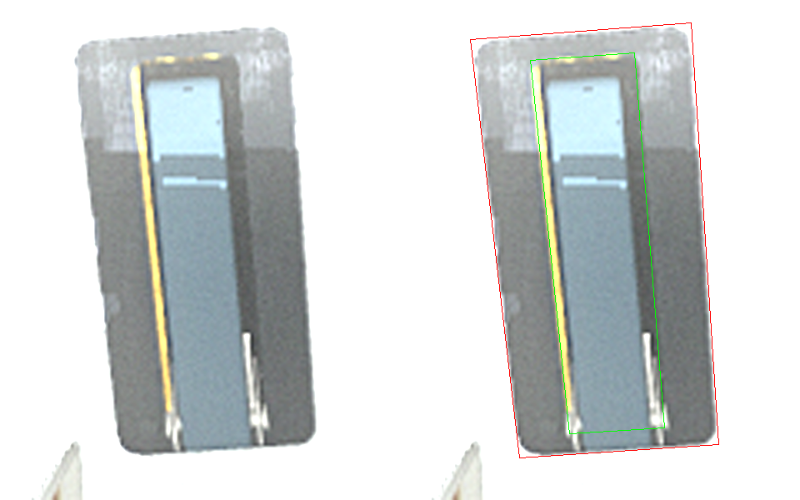

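The stapler is parallel to its bar, with thin yellow margins of about 2.5 mm on the left and 1.5 mm at the near end, so it is within about 1.5 mm. Handing in.

```bash
python3 -c "
from cell import r
print(r.close_job())"
```

```text
the job is handed in; nothing more can be done
None
```

The stapler, mouse, hinged tin and eraser each lie flat and square on their own pads (stapler about 1.5 mm off-centre); the mint tin, calculator and look-alikes were left alone, and I handed the job in at about 40 s of the 112 s allowed.

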